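# Build up a grinding wheel pack on its mounting stand

## Task

Build up the grinding wheel pack on the square-based stand with the slim tapered post: slide over the post, in this order from the bottom, the wide hubbed flange (hub up, as it lies), the thick grinding wheel, the thin spacer ring and last the hexagon nut, each lying flat on the one below. Leave the finished pack standing at rest, and do not disturb the jar or the mandrel.

Things in the scene. Friction and masses are not known exactly. Their poses are not given: they have to be found in the camera images.
- stand: the target, fixed to the bench: dark steel square base 100 x 100 mm, 12 mm high, with an upright bright steel post of 16 mm diameter in its middle. The post's top is 72 mm above the bench; its last 8 mm taper to 8 mm diameter. Origin: centre of the base's underside, on the post's axis, at bench height; z up along the post, x and y along the base's sides
- stub: not used: fixed dark steel round base, 90 mm diameter, 12 mm high, with a thick blunt stub of 34 mm diameter, top at 35 mm. Origin: centre of the underside; z up
- flange: loose bright steel flange, lying hub up: round plate 100 mm diameter, 6 mm thick, with a raised hub of 36 mm diameter on top, 14 mm high (20 mm in all); bore of 22 mm right through. Grip it by the hub. Origin: centre of its underside; z up along the bore. 0.28 to 0.44 kg
- wheel: loose grinding wheel of grey abrasive, plain ring 66 mm outside diameter, 16 mm thick, bore of 22 mm right through, lying flat. Origin: centre of its underside; z up along the bore. About 0.11 kg
- spacer: loose aluminium spacer, plain ring 50 mm outside diameter, 10 mm thick, bore of 22 mm right through, lying flat. Origin: centre of its underside; z up along the bore. About 0.04 kg
- nut: loose bright steel hexagon nut, 42 mm across flats (48 mm over corners), 18 mm high, smooth bore 22 mm across right through (it slips over the post, no thread), lying flat. Origin: centre of its underside; z up along the bore; its own x axis is square to one pair of flats (the others at 60 degree steps). About 0.12 kg
- jar: bystander: closed jar with black cap, 56 mm diameter, 55 mm high, loose. Origin: centre of its underside
- mandrel: bystander: solid bright steel stepped cylinder standing upright, 40 mm diameter to 45 mm height, then 30 mm diameter to its top at 70 mm, no bore, loose. Origin: centre of its underside

How it is judged:
On the way, in this order (a step that is already met when the one before it is completed fails the run):
1. the flange is on the stand's post, flat on its base (horizontal distance between flange and stand below 0.008 m and z of flange in the frame of stand between 0.008 and 0.015 m and angle between flange's own z axis and vertical below 0.08 rad), for 0.2 s.
2. the grinding wheel is on the post, flat on the flange's hub (horizontal distance between wheel and stand below 0.008 m and z of wheel in the frame of stand between 0.028 and 0.035 m and angle between wheel's own z axis and vertical below 0.08 rad), for 0.2 s.
3. the spacer is on the post, flat on the wheel (horizontal distance between spacer and stand below 0.008 m and z of spacer in the frame of stand between 0.044 and 0.051 m and angle between spacer's own z axis and vertical below 0.08 rad), for 0.2 s.
4. the hexagon nut is on the post, flat on the spacer (horizontal distance between nut and stand below 0.008 m and z of nut in the frame of stand between 0.054 and 0.061 m and angle between nut's own z axis and vertical below 0.08 rad), for 0.2 s.
At the end, for the whole second after the job is handed in: Flange, wheel, spacer and nut are on the post in this order from the bottom, each within 8 mm of its axis, its underside 4 mm below to 3 mm above 12, 32, 48 and 58 mm over the stand's origin, tilted below 0.08 rad, released and at rest (below 20 mm/s, 0.2 rad/s) (all of step 1 and all of step 2 and all of step 3 and all of step 4 and linear speed of each of flange, wheel, spacer, nut below 0.02 m/s and angular speed of each of flange, wheel, spacer, nut below 0.2 rad/s); the robot touches nothing.
It fails at once if the jar is disturbed: moved more than 25 mm or tipped by more than 0.5 rad (distance of jar from where it was at the start of the episode above 0.025 m or angle between jar's own z axis and vertical above 0.5 rad).
It fails at once if the mandrel is disturbed: moved more than 25 mm or tipped by more than 0.5 rad (distance of mandrel from where it was at the start of the episode above 0.025 m or angle between mandrel's own z axis and vertical above 0.5 rad).
It also fails if it takes over 128 s, if anything falls off the work surface, if the arm or the gripper's body presses on something with over 40 N, if the wrist force passes 120 N, or if a joint passes its speed limit or range.

## Robot

A 7-joint arm with a two-finger parallel gripper is mounted at the origin on the work surface. World frame = base frame: x ahead of the robot, y to its left, z up, the work surface at z = 0. Lengths are in m, angles in rad, forces in N, time in s.
With the tool pointing down it reaches from about 0.4 to 0.85 m from the base axis. Payload 4.5 kg.
Tool frame: the origin (TCP) lies at the very end of the fingers, on their centre line; the grasp point (between the pads) lies 19 mm behind it (bot.pinch_z is the distance from the TCP to the grasp point, in m); z points along the fingers, y is the direction in which the jaws open and shut (so a half turn about z gives the same grasp; the last joint's range is limited). The gripper opens to 88 mm and grips with 3 to 60 N. Pads are 18 mm wide; open, the fingers measure 123 mm over their backs; the gripper's body (75 mm by 187 mm) begins 45 mm behind the grasp point.
Start: joints at [1.339, 0.689, -0.195, 1.565, 0.157, 0.902, -0.215], TCP at [0.164, -0.603, 0.239] pointing down, gripper open.
Joint ranges: [-3.01, 3.01], [-0.46, 2.08], [-1.47, 1.51], [0.13, 2.56], [-1, 4.14], [0.04, 2.09], [-2.66, 2.66]. Speed limits (rad/s): [2.57, 2.57, 3.14, 3.14, 3.14, 3.14, 3.14].

## Interface

Orientations are given as a rotation vector (axis times angle).
In Python, from station import get_state, viewer, workorder, bot gives the robot as it stands. The module is installed in compiled form; this text tells all that it offers.
- The arm moves only by the tool drive_tool, never from a script. Its argument "steps" is one flat list of numbers, 7 for each row, row after row: the closure in counts, from 0 (fully open) to 255 (shut), then the shift along the tool's x, y, z in cm, then the turn, a rotation vector about the tool's x, y, z in rad. A call has 1 to 5 rows; each row is the pose to reach, as a shift and turn from the pose commanded when the call began, along the tool's axes at that moment; what a row does not reach only later rows make up. A row lasts 1/12 s, in which the tool goes at most 41.7 mm and 7.16 degrees, less where a joint would pass 70% of its speed; a pose out of reach is approached as far as the arm can. A call with a gripper value outside its range is refused whole. The fingers move at their own pace and stop on an object; the grip force is fixed at half the most. Time passes only in rows, so rows that repeat a pose let the fingers close. It gives the time, the measured TCP pose, the force and the opening at its end, in the units of the state.
- get_state(): the state, without advancing time (a new reading comes with each control period).
- viewer.get_image(name): name is "scene" or "side" or "wrist"; returns the picture (384x512x3 uint8, red, green, blue); there is no depth.
- viewer.camera_params(name): a dict with "camera_matrix" (3x3 intrinsics, pixels), "dist" ([k1, k2, p1, p2, k3] as OpenCV has them; the pictures are not rectified), "R" (3x3) and "t" (3): a world point X has camera coordinates R X + t; the wrist camera has in their place "tool_from_camera" (4x4, takes a point from camera to tool coordinates, whose origin is the TCP and whose axes are the flange's). Camera axes: x right, y down, z forward; pixel columns grow to the right and rows downward; lengths in m; the calibration is good to about 2 mm. A picture is of the moment at which its call begins: read the wrist's pose just before it. camera_params takes no time and is no camera call.
- workorder.finish_job(): hands the job in, once; it reports no verdict.
The state is a dict: "time_s": time; "joint_positions": joint angles; "joint_vel": joint speeds; "effort": joint torques, N m; "position": TCP position; "tcp_rot": TCP orientation; "contact_force": force on the tool from outside, world axes, zero at the start; "wrist_torque": the same for the moment, N m; "opening": opening from 0.0 (shut) to 1.0 (fully open).
Only numpy, scipy, OpenCV 4.12 (cv2) and the standard library are available. Lean on these libraries where they do the work, as an engineer would, in place of code of your own. Each camera call takes 0.05 s, during which the arm holds its last target. There are 200 camera calls.

## Working session

There is one attempt and no reset: what is moved stays moved. The work goes in short steps, Python scripts to look and compute and a tool call to move; the robot and the scene stay as the last step left them, time stands still between calls to the robot, and variables do not carry over. Pictures are saved under pics/ and viewed, about 12 in all and at most 16, crops included, and the job is handed in when it is done.

Besides the shell and the picture viewer there is one more tool, called after "Call:" in YAML: its name, and indented under it one key for each argument. drive_tool: Moves the arm, as the interface text tells. Its arguments: {"type":"object","properties":{"steps":{"type":"array"}},"required":["steps"]}

```bash
mkdir -p pics; ls; cat > h.py <<'E'
import numpy as np, cv2
from scipy.spatial.transform import Rotation as Ro
from station import get_state, viewer, workorder, bot
def snap(n,f):
    im=viewer.get_image(n)[:,:,::-1].copy(); cv2.imwrite('pics/'+f+'.png',im); return im
def pose(): 
    s=get_state(); return np.array(s['position']),Ro.from_rotvec(s['tcp_rot']).as_matrix()
def cam(n,T=None):
    c=viewer.camera_params(n); K=np.array(c['camera_matrix']);d=np.array(c['dist'])
    if n=='wrist':
        p,R=T if T else pose(); M=np.array(c['tool_from_camera']); Rc=R@M[:3,:3]; o=p+R@M[:3,3]
        return K,d,Rc.T,-Rc.T@o
    return K,d,np.array(c['R']),np.array(c['t']).ravel()
def ray(n,uv,z,T=None):
    K,d,R,t=cam(n,T); q=cv2.undistortPoints(np.array([[uv]],float),K,d).ravel()
    v=R.T@np.array([q[0],q[1],1]); o=-R.T@t; return o+v*(z-o[2])/v[2]
def proj(n,X,T=None):
    K,d,R,t=cam(n,T); return cv2.projectPoints(np.atleast_2d(np.array(X,float)),cv2.Rodrigues(R)[0],t,K,d)[0].reshape(-1,2)
E
python3 - <<'E'
from h import *
print(get_state())
a=snap('scene','s0');b=snap('side','d0');c=snap('wrist','w0')
cv2.imwrite('pics/a0.png',np.vstack([cv2.resize(np.hstack([a,b]),(800,300)),cv2.resize(c,(400,300)).repeat(1,0) if 0 else np.hstack([cv2.resize(c,(400,300)),np.zeros((300,400,3),np.uint8)])]))
for n in('scene','side'):
    K,d,R,t=cam(n);print(n,-R.T@t,K[0,0],d)
print(viewer.camera_params('wrist')['tool_from_camera'])
E
```

```text
pics
{'time_s': 0.0, 'joint_positions': array([ 1.33878847,  0.68994651, -0.19454703,  1.56636933,  0.15728475,
        0.90252375, -0.21512474]), 'joint_vel': array([-3.39798339e-04, -5.57689312e-04, -1.03147340e-06, -5.42398194e-04,
       -4.47084647e-04, -1.71169231e-03,  1.17848240e-03]), 'effort': array([-1.43264624e-04, -5.27556252e+01, -1.26681212e+00, -1.53427380e+01,
       -5.25506702e-02,  6.72349430e-03,  1.72995879e-04]), 'position': array([ 0.16397932, -0.60242792,  0.23792753]), 'tcp_rot': array([-3.11206717e+00, -4.16183361e-01,  5.57573046e-04]), 'contact_force': array([0.90194931, 0.15221376, 0.64716172]), 'wrist_torque': array([-0.02577036,  0.04135543, -0.05098456]), 'opening': 0.9997268562577947}
scene [1.03750223 0.43984723 0.65496046] 396.1607688237015 [-0.01051454  0.          0.          0.          0.        ]
side [ 0.12191927 -0.37978324  0.62128951] 370.18884279573393 [-0.06218294  0.          0.          0.          0.        ]
[[-3.69183780e-04 -9.62879358e-01 -2.69931854e-01  6.82289844e-02]
 [ 9.99999884e-01 -4.39042234e-04  1.98424033e-04  9.49938622e-04]
 [-3.09569890e-04 -2.69931749e-01  9.62879408e-01 -1.45063070e-01]
 [ 0.00000000e+00  0.00000000e+00  0.00000000e+00  1.00000000e+00]]
```

View pics/a0.png

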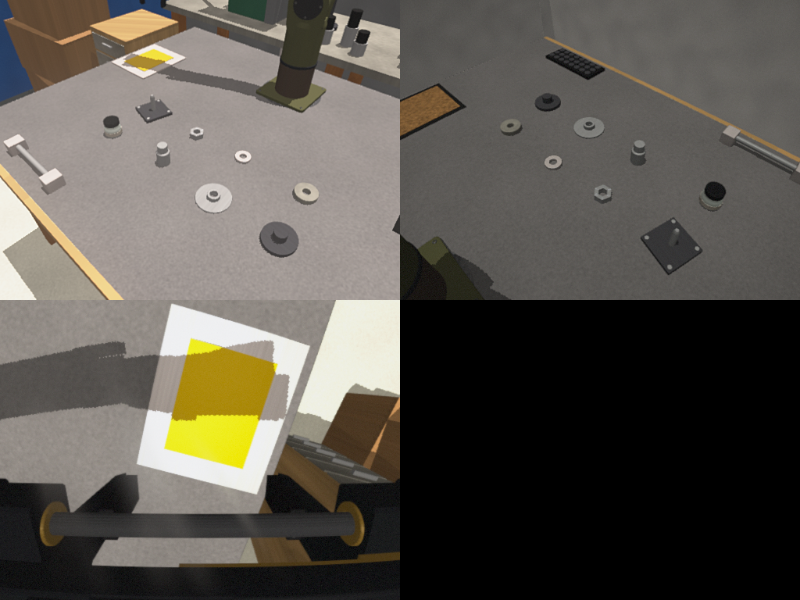

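The overview shows all the objects in both fixed cameras: stand, jar, mandrel, nut, spacer, flange, wheel and stub. I'll enlarge the views to read pixel positions.

```bash
python3 - <<'E'
import cv2
for n,x,y in(('s0',125,105),('d0',125,105)):
    im=cv2.imread(f'pics/{n}.png')[y:y+240,x:x+310]
    im=cv2.resize(im,None,fx=2.5,fy=2.5,interpolation=cv2.INTER_CUBIC)
    for i in range(0,310,25): cv2.putText(im,str(x+i),(int(i*2.5),10),0,.35,(0,255,255));cv2.line(im,(int(i*2.5),12),(int(i*2.5),18),(0,255,255))
    for i in range(0,240,25): cv2.putText(im,str(y+i),(0,int(i*2.5)+4),0,.35,(0,255,255))
    cv2.imwrite(f'pics/{n}z.png',im)
E
```

```text
(no output)
```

View pics/s0z.png

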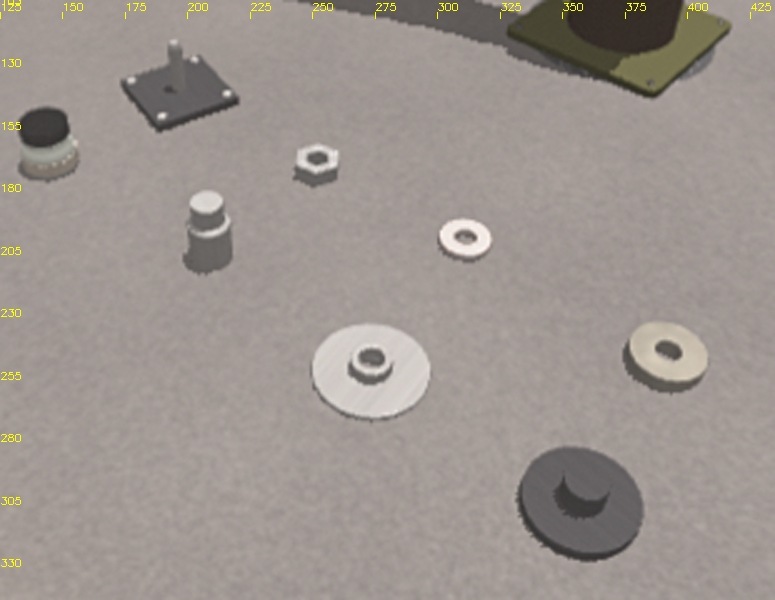

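View pics/d0z.png

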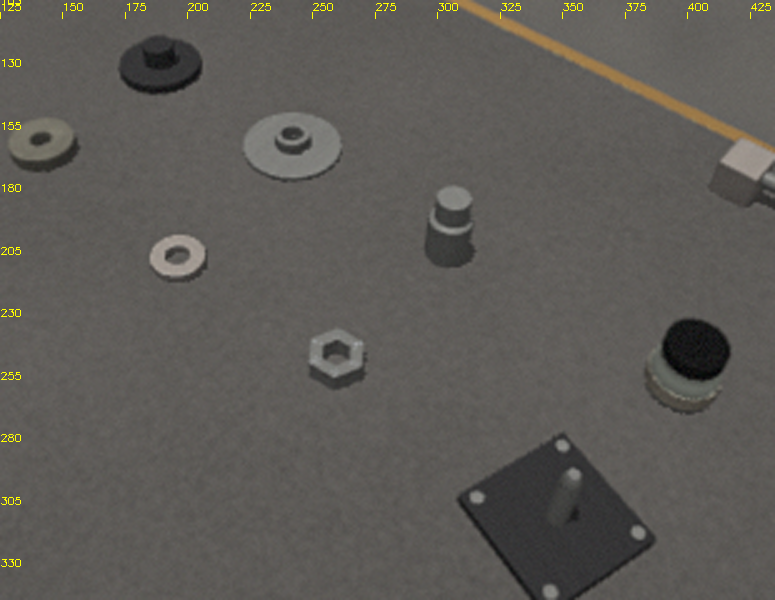

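```bash
python3 - <<'E'
from h import *
P={'nut':(.018,(318,158),(336,351)),'spacer':(.01,(466,238),(178,256)),'flange':(.02,(371,357),(293,133)),'wheel':(.016,(668,351),(42,139)),'post':(.072,(175,43),(573,474)),'mandrel':(.07,(206,202),(454,198)),'jar':(.055,(44,126),(697,348)),'stub':(.035,(585,487),(159,43)),'c1':(.012,(123,84),(562,434)),'c2':(.012,(238,98),(460,498)),'c3':(.012,(160,129),(460,498)),'c4':(.012,(200,57),(654,541))}
for k,(z,a,b) in P.items():
    f=lambda p:(125+p[0]/2.5,105+p[1]/2.5)
    A=ray('scene',f(a),z);B=ray('side',f(b),z);print(k,A[:2].round(4),B[:2].round(4),np.hypot(*(A+B)[:2]/2).round(3))
print(pose()[1].round(3), bot.pinch_z)
E
```

```text
nut [ 0.4522 -0.0926] [ 0.4541 -0.0949] 0.463
spacer [0.4395 0.0857] [0.4381 0.0791] 0.446
flange [0.618  0.1175] [0.6191 0.1136] 0.629
wheel [0.4428 0.2967] [0.4433 0.2915] 0.532
post [ 0.4597 -0.2951] [ 0.4581 -0.3004] 0.547
mandrel [ 0.6135 -0.0808] [ 0.6118 -0.0853] 0.618
jar [ 0.633  -0.2978] [ 0.6237 -0.3107] 0.698
stub [0.6169 0.3171] [0.6134 0.3111] 0.691
c1 [ 0.4968 -0.3497] [ 0.5176 -0.2674] 0.594
c2 [ 0.4282 -0.2346] [ 0.4234 -0.2426] 0.488
c3 [ 0.524  -0.2552] [ 0.4234 -0.2426] 0.535
c4 [ 0.4006 -0.3264] [ 0.4892 -0.3617] 0.562
[[ 0.965  0.263 -0.   ]
 [ 0.263 -0.965  0.001]
 [-0.    -0.001 -1.   ]] 0.0187
```

Both cameras agree within about 6 mm and the sizes are plausible. I'm moving towards the flange, turning the tool to yaw 0 on the way.

Call:
drive_tool:
  steps: [0, 14.8, -13.5, 0, 0, 0, 0.266, 0, 14.8, -13.5, 0, 0, 0, 0.266, 0, 14.8, -13.5, 0, 0, 0, 0.266, 0, 14.8, -13.5, 0, 0, 0, 0.266, 0, 14.8, -13.5, 0, 0, 0, 0.266]

```text
time_s: 0.57
position: [0.273, -0.4308, 0.2386]
tcp_rot: [-3.14, -0.003, -0.0]
contact_force: [0.9, 0.4, -0.4]
opening: 1.0
```

Call:
drive_tool:
  steps: [0, 11, -17, 0, 0, 0, 0, 0, 11, -17, 0, 0, 0, 0, 0, 11, -17, 0, 0, 0, 0, 0, 11, -17, 0, 0, 0, 0, 0, 11, -17, 0, 0, 0, 0]

```text
time_s: 0.98
position: [0.3828, -0.2612, 0.2387]
tcp_rot: [-3.141, -0.002, -0.0]
contact_force: [1.1, -1.1, -0.1]
opening: 0.998
```

```bash
python3 - <<'E'
from h import *
T=pose();np.savez('pics/T1',p=T[0],R=T[1]);snap('wrist','w1')
for n,X in dict(post=(.459,-.298,.072),base=(.459,-.298,.012),nut=(.453,-.094,.018)).items():print(n,proj('wrist',X,T))
E
```

```text
post [[293.62117205  97.90984057]]
base [[287.90245717  99.15883404]]
nut [[118.92528722 105.38683534]]
```

View pics/w1.png

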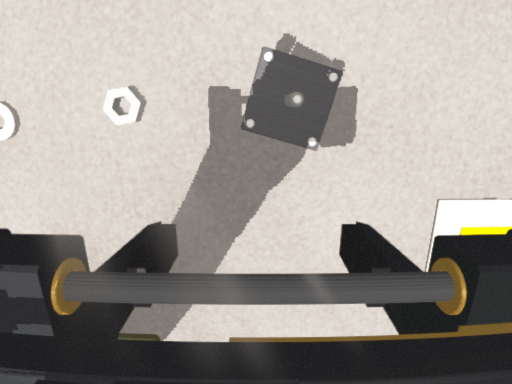

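Call:
drive_tool:
  steps: [0, 6.9, -12.5, 1.3, 0, 0, 0, 0, 6.9, -12.5, 1.3, 0, 0, 0, 0, 6.9, -12.5, 1.3, 0, 0, 0, 0, 6.9, -12.5, 1.3, 0, 0, 0]

```text
time_s: 1.37
position: [0.4531, -0.1335, 0.2254]
tcp_rot: [-3.139, -0.011, -0.002]
contact_force: [0.4, 0.6, -0.4]
opening: 0.998
```

Call:
drive_tool:
  steps: [0, 6.9, -12.5, 1.3, 0, 0, 0, 0, 6.9, -12.5, 1.3, 0, 0, 0, 0, 6.9, -12.5, 1.3, 0, 0, 0, 0, 6.9, -12.5, 1.3, 0, 0, 0]

```text
time_s: 1.7
position: [0.522, -0.0077, 0.2123]
tcp_rot: [-3.138, -0.011, -0.003]
contact_force: [0.4, 0.7, 0.8]
opening: 0.998
```

Call:
drive_tool:
  steps: [0, 6.9, -12.5, 1.3, 0, 0, 0, 0, 6.9, -12.5, 1.3, 0, 0, 0, 0, 6.9, -12.5, 1.3, 0, 0, 0, 0, 6.9, -12.5, 1.3, 0, 0, 0, 0, 6.9, -12.5, 1.3, 0, 0, 0]

```text
time_s: 2.12
position: [0.59, 0.1178, 0.1988]
tcp_rot: [-3.137, -0.012, -0.002]
contact_force: [0.8, 0.0, -0.6]
opening: 0.999
```

The post top is at (297,99) and the nut bore at (122,105), both about 3 px right of the prediction. Next I check the flange from above, with the arm at rest.

```bash
python3 - <<'E'
from h import *
T=pose();print(T[0],T[1][:2,:2].round(3));snap('wrist','w2')
for n,X in dict(fl=(.6185,.1155,.02),tip=T[0]).items():print(n,proj('wrist',X,T))
E
```

```text
[0.58998716 0.11779944 0.19880802] [[ 1.     0.008]
 [ 0.008 -1.   ]]
fl [[260.06803342 143.75445228]]
tip [[255.97043712 238.98188451]]
```

View pics/w2.png

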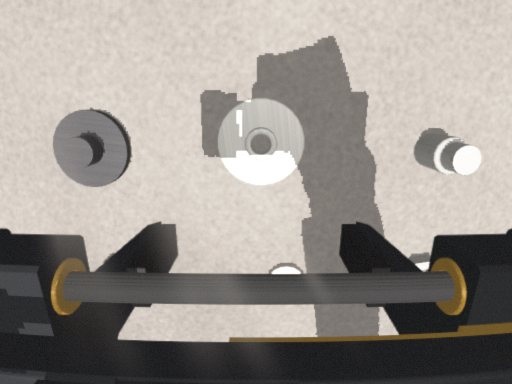

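Flange hub at (261,143), within 1 px of the prediction.

```bash
python3 - <<'E'
from h import *
T=pose();print('flange',ray('wrist',(261,143),.02,T), ray('wrist',(261,141.6),.006,T))
q=np.load('pics/T1.npz');T1=(q['p'],q['R'])
print(T1[0]);print('post',ray('wrist',(297.3,99),.072,T1),'nut',ray('wrist',(122.3,105.5),.018,T1))
im=cv2.imread('pics/w1.png');cv2.imwrite('pics/n1.png',cv2.resize(im[70:170,80:360],None,fx=2.8,fy=2.8))
E
```

```text
flange [0.61788977 0.10989447 0.02      ] [0.61776196 0.10977742 0.006     ]
[ 0.3827665  -0.26120525  0.23872035]
post [ 0.45797121 -0.30175548  0.072     ] nut [ 0.45280622 -0.09819635  0.018     ]
```

Call:
drive_tool:
  steps: [0, 3, 0.3, 10, 0, 0, 0, 0, 3, 0.3, 14, 0, 0, 0, 0, 3, 0.3, 14, 0, 0, 0, 0, 3, 0.3, 14, 0, 0, 0, 0, 3, 0.3, 14, 0, 0, 0]

```text
time_s: 2.58
position: [0.6153, 0.1046, 0.0551]
tcp_rot: [3.138, -0.004, -0.014]
contact_force: [0.5, 0.9, -1.3]
opening: 0.999
```

```bash
python3 - <<'E'
from h import *
s=get_state();print(s['time_s'],s['position'],s['tcp_rot'],s['joint_vel'].round(3),s['contact_force'])
T=pose();print(T[1].round(4));im=snap('wrist','w3')
s=get_state();print(s['time_s'],s['position'],s['tcp_rot'],s['joint_vel'].round(3),s['joint_positions'].round(3))
print(proj('wrist',[(.6185,.1145,.02),(.618,.11,.02)],T))
E
```

```text
2.5833 [0.61531244 0.10455222 0.05508495] [ 3.13794089 -0.00430241 -0.01389203] [-0.008 -0.088 -0.001 -0.019 -0.006  0.049 -0.003] [ 0.45913208  0.88442729 -1.33895981]
[[ 1.     -0.0027 -0.0089]
 [-0.0028 -1.     -0.0036]
 [-0.0088  0.0036 -1.    ]]
2.6333 [0.61678243 0.10530106 0.05780016] [ 3.13906204 -0.00383056 -0.00781297] [-0.009 -0.07  -0.004 -0.028 -0.003  0.008 -0.002] [-0.24   0.933 -0.007  1.682  0.013  0.531 -1.828]
[[240.61130675 210.4853281 ]
 [247.63376249 211.18989313]]
```

View pics/w3.png

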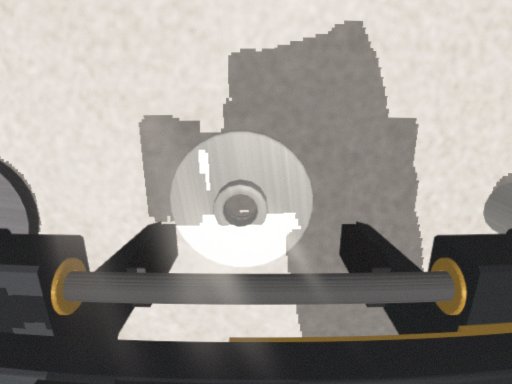

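The arm is still settling after fast moves, so readings need a few hold rows first. The hub at (241,209) agrees with a flange at (0.619, 0.1145). Settle now.

Call:
drive_tool:
  steps: [0, 0, 0, 0, 0, 0, 0, 0, 0, 0, 0, 0, 0, 0, 0, 0, 0, 0, 0, 0, 0, 0, 0, 0, 0, 0, 0, 0]

```text
time_s: 2.97
position: [0.6195, 0.1081, 0.0615]
tcp_rot: [-3.141, 0.0, -0.004]
contact_force: [-0.7, 0.5, -0.3]
opening: 1.0
```

```bash
python3 - <<'E'
from h import *
s=get_state();print(s['time_s'],s['position'],s['tcp_rot'],s['joint_vel'].round(3))
T=pose();print(T[1].round(4));im=snap('wrist','w4')
im=im[150:270,150:330];g=cv2.cvtColor(im,6)
c=cv2.HoughCircles(cv2.GaussianBlur(g,(5,5),0),cv2.HOUGH_GRADIENT,1,20,param1=80,param2=20,minRadius=20,maxRadius=90);print(c+np.array([150,150,0]) if c is not None else c)
print(proj('wrist',[(.6185,.1145,.02),(.6185,.1145,.006)],T))
E
```

```text
2.9667 [0.61950222 0.1081126  0.0615451 ] [-3.14107125e+00  3.08118203e-04 -4.30552727e-03] [-0.002  0.01  -0.002  0.003  0.001 -0.     0.   ]
[[ 1.0e+00 -2.0e-04  2.7e-03]
 [-2.0e-04 -1.0e+00  5.0e-04]
 [ 2.7e-03 -5.0e-04 -1.0e+00]]
[[[247.5        199.5         69.09999847]
  [245.5        228.5         39.40000153]]]
[[246.84964851 213.61924545]
 [247.57243169 206.77886067]]
```

```bash
python3 - <<'E'
from h import *
im=cv2.imread('pics/w4.png')[120:280,150:340]
cv2.imwrite('pics/w4z.png',cv2.resize(im,None,fx=3.5,fy=3.5,interpolation=cv2.INTER_CUBIC))
E
```

```text
(no output)
```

View pics/w4z.png

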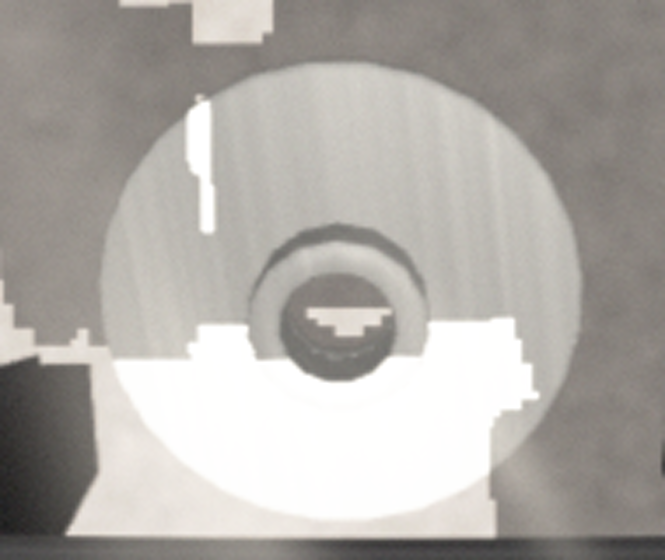

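The plate and bore edges are clear. The bore centre at (246.7,213.4) matches the prediction for (0.6185, 0.1145) to 0.2 px. Descending.

Call:
drive_tool:
  steps: [0, -0.1, -0.64, 2, 0, 0, 0, 0, -0.1, -0.64, 4, 0, 0, 0, 0, -0.1, -0.64, 5.2, 0, 0, 0, 0, -0.1, -0.64, 5.2, 0, 0, 0, 0, -0.1, -0.64, 5.2, 0, 0, 0]

```text
time_s: 3.43
position: [0.6178, 0.1143, 0.0078]
tcp_rot: [3.141, -0.0, 0.0]
contact_force: [0.1, 0.5, 0.3]
opening: 0.995
```

Call:
drive_tool:
  steps: [0, 0, 0, 0, 0, 0, 0, 0, 0, 0, 0, 0, 0, 0, 0, 0, 0, 0, 0, 0, 0, 0, 0, 0, 0, 0, 0, 0]

```text
time_s: 3.77
position: [0.6178, 0.1143, 0.0079]
tcp_rot: [3.141, -0.001, 0.0]
contact_force: [0.3, 0.5, -1.4]
opening: 0.999
```

Call:
drive_tool:
  steps: [255, 0.05, 0, 0, 0, 0, 0, 255, 0.05, 0, 0, 0, 0, 0, 255, 0.05, 0, 0, 0, 0, 0, 255, 0.05, 0, 0, 0, 0, 0, 255, 0.05, 0, 0, 0, 0, 0]

```text
time_s: 4.18
position: [0.6181, 0.1144, 0.0077]
tcp_rot: [3.142, -0.0, -0.0]
contact_force: [-0.3, -0.4, -0.9]
opening: 0.648
```

Call:
drive_tool:
  steps: [255, 0, 0, 0, 0, 0, 0, 255, 0, 0, 0, 0, 0, 0, 255, 0, 0, 0, 0, 0, 0, 255, 0, 0, 0, 0, 0, 0, 255, 0, 0, 0, 0, 0, 0]

```text
time_s: 4.6
position: [0.6182, 0.1149, 0.0077]
tcp_rot: [-3.141, -0.0, -0.0]
contact_force: [-0.0, 1.2, 0.5]
opening: 0.397
```

Call:
drive_tool:
  steps: [255, 0, 0, -1, 0, 0, 0, 255, 0, 0, -3, 0, 0, 0, 255, 0, 0, -6, 0, 0, 0, 255, 0, 0, -9, 0, 0, 0, 255, 0, 0, -12, 0, 0, 0]

```text
time_s: 5.02
position: [0.6172, 0.1138, 0.1289]
tcp_rot: [3.141, -0.001, -0.003]
contact_force: [-0.0, 0.6, -2.9]
opening: 0.39
```

Call:
drive_tool:
  steps: [255, 0, 0, -1, 0, 0, 0, 255, 0, 0, -1, 0, 0, 0, 255, 0, 0, -1, 0, 0, 0, 255, 0, 0, -1, 0, 0, 0]

```text
time_s: 5.35
position: [0.6165, 0.114, 0.1357]
tcp_rot: [3.141, -0.0, -0.006]
contact_force: [0.1, -0.9, -4.2]
opening: 0.388
```

Lifted: the wrist reads −4.2 N and the opening stayed at the hub width. Next, carry the flange near the stand and look at the post.

Call:
drive_tool:
  steps: [255, -1, 1.5, 0, 0, 0, 0, 255, -2.5, 4, 0, 0, 0, 0, 255, -4, 6, 0, 0, 0, 0, 255, -5, 8, 0, 0, 0, 0, 255, -6.2, 9.5, 0, 0, 0, 0]

```text
time_s: 5.77
position: [0.5541, 0.017, 0.1357]
tcp_rot: [3.14, -0.003, -0.006]
contact_force: [0.6, -0.3, -2.4]
opening: 0.39
```

Call:
drive_tool:
  steps: [255, -1.2, 2, 0, 0, 0, 0, 255, -2.5, 4, 0, 0, 0, 0, 255, -4, 6, 0, 0, 0, 0, 255, -5, 8, 0, 0, 0, 0, 255, -6.2, 9.5, 0, 0, 0, 0]

```text
time_s: 6.18
position: [0.4923, -0.0774, 0.1361]
tcp_rot: [3.141, -0.003, -0.005]
contact_force: [0.3, -0.7, -3.4]
opening: 0.39
```

Call:
drive_tool:
  steps: [255, -1.2, 2, 0, 0, 0, 0, 255, -2.5, 4, 0, 0, 0, 0, 255, -4, 6, 0, 0, 0, 0, 255, -5, 8, 0, 0, 0, 0, 255, -6.2, 9.5, 0, 0, 0, 0]

```text
time_s: 6.6
position: [0.4305, -0.1721, 0.1363]
tcp_rot: [-3.141, 0.003, 0.004]
contact_force: [0.9, -0.3, -3.0]
opening: 0.396
```

Call:
drive_tool:
  steps: [255, 0, 0, 0, 0, 0, 0, 255, 0, 0, 0, 0, 0, 0, 255, 0, 0, 0, 0, 0, 0, 255, 0, 0, 0, 0, 0, 0, 255, 0, 0, 0, 0, 0, 0]

```text
time_s: 7.02
position: [0.4327, -0.1695, 0.1374]
tcp_rot: [-3.141, -0.003, 0.0]
contact_force: [-0.5, -0.1, -3.3]
opening: 0.393
```

```bash
python3 - <<'E'
from h import *
T=pose();print(T[0],T[1].round(4),get_state()['joint_vel'].round(3));im=snap('wrist','w5');np.savez('pics/T5',p=T[0],R=T[1])
print(proj('wrist',[(.459,-.298,.072),(.459,-.298,.012),(.453,-.094,.018)],T))
E
```

```text
[ 0.4326806  -0.16946314  0.13737765] [[ 1.0e+00  1.9e-03 -0.0e+00]
 [ 1.9e-03 -1.0e+00  7.0e-04]
 [ 0.0e+00 -7.0e-04 -1.0e+00]] [ 0.    -0.008  0.003  0.002  0.001  0.     0.001]
[[430.91923496 166.94333354]
 [395.47586597 153.94581306]
 [173.53554746 160.87938181]]
```

View pics/w5.png

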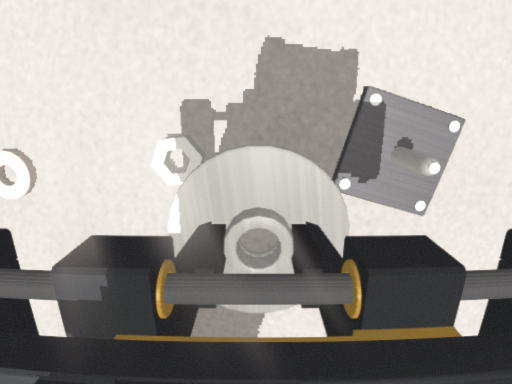

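Post tip is at about (434,167), bore of the held flange at (258,243), nut bore at (176,159).

```bash
python3 - <<'E'
from h import *
q=np.load('pics/T5.npz');T=(q['p'],q['R'])
print('post',ray('wrist',(434,167),.072,T),'base',proj('wrist',[(.459,-.2995,.012)],T),'nut',ray('wrist',(176,159.5),.018,T))
print('bore exp',proj('wrist',[T[0]+[0,0,-.0122+.0244]],T), 'held', ray('wrist',(258,243),T[0][2]+.0122,T)-T[0])
c=[ray('wrist',p,.012,T)[:2] for p in((369,87),(464,120),(424,214),(336,182))];print(np.round(c,4),np.mean(c,0))
im=cv2.imread('pics/w5.png')
a=cv2.resize(im[200:290,200:320],None,fx=3.2,fy=3.2,interpolation=2);b=cv2.resize(im[120:210,140:260],None,fx=3.2,fy=3.2,interpolation=2);d=cv2.resize(im[120:210,385:505],None,fx=3.2,fy=3.2,interpolation=2)
cv2.imwrite('pics/w5z.png',np.vstack([np.hstack([a,b]),np.hstack([d,d*0])]))
E
```

```text
post [ 0.45897705 -0.30040373  0.072     ] base [[397.03957125 153.96126104]] nut [ 0.45425735 -0.09634201  0.018     ]
bore exp [[255.7836513  249.65300511]] held [ 0.00361229 -0.00108855  0.0122    ]
[[ 0.518  -0.2675]
 [ 0.4913 -0.3601]
 [ 0.3995 -0.3348]
 [ 0.432  -0.2439]] [ 0.46019596 -0.30159744]
```

View pics/w5z.png

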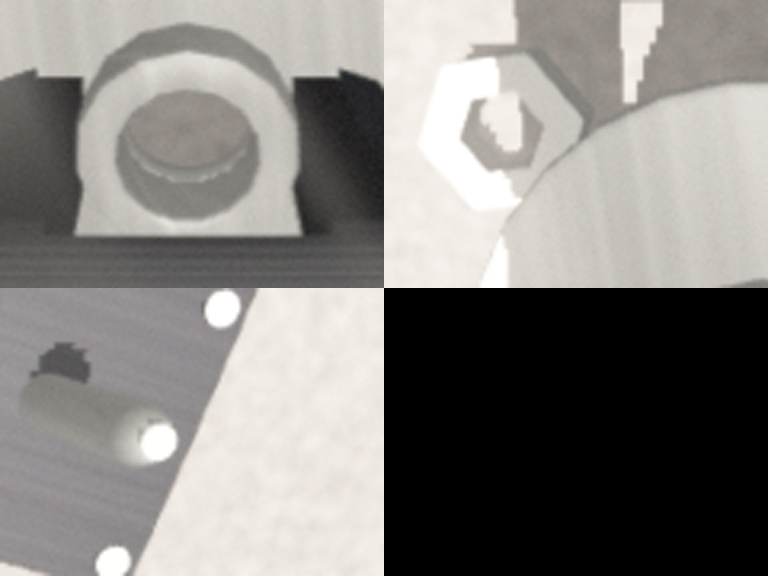

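Bias-free difference gives a TCP target of (0.458, −0.2993) for the flange.

Call:
drive_tool:
  steps: [255, 0.6, 3, 0, 0, 0, 0, 255, 1.2, 6, 0, 0, 0, 0, 255, 1.8, 9, 0, 0, 0, 0, 255, 2.3, 11.5, 0, 0, 0, 0, 255, 2.55, 13, 0, 0, 0, 0]

```text
time_s: 7.48
position: [0.4582, -0.304, 0.1378]
tcp_rot: [3.139, -0.004, 0.002]
contact_force: [-1.1, -0.1, -3.1]
opening: 0.391
```

Call:
drive_tool:
  steps: [255, 0, 0, 0.5, 0, 0, 0, 255, 0, 0, 1.5, 0, 0, 0, 255, 0, 0, 3, 0, 0, 0, 255, 0, 0, 3.5, 0, 0, 0, 255, 0, 0, 3.5, 0, 0, 0]

```text
time_s: 7.9
position: [0.4564, -0.2979, 0.1009]
tcp_rot: [-3.139, -0.004, 0.006]
contact_force: [0.4, 0.1, -4.4]
opening: 0.392
```

Call:
drive_tool:
  steps: [255, 0, 0, 0, 0, 0, 0, 255, 0, 0, 0, 0, 0, 0, 255, 0, 0, 0, 0, 0, 0, 255, 0, 0, 0, 0, 0, 0, 255, 0, 0, 0, 0, 0, 0]

```text
time_s: 8.32
position: [0.4578, -0.3007, 0.1032]
tcp_rot: [3.141, -0.0, 0.001]
contact_force: [0.9, -0.2, -3.4]
opening: 0.391
```

```bash
python3 - <<'E'
from h import *
T=pose();print(T[0],T[1].round(4));a=snap('scene','s6');b=snap('side','d6')
cv2.imwrite('pics/a6.png',np.hstack([cv2.resize(x,None,fx=4,fy=4,interpolation=2) for x in(a[70:190,150:250],b[220:340,290:390])]))
E
```

```text
[ 0.45778817 -0.30067936  0.10318579] [[ 1.e+00 -2.e-04  7.e-04]
 [-2.e-04 -1.e+00 -5.e-04]
 [ 7.e-04  5.e-04 -1.e+00]]
```

View pics/a6.png

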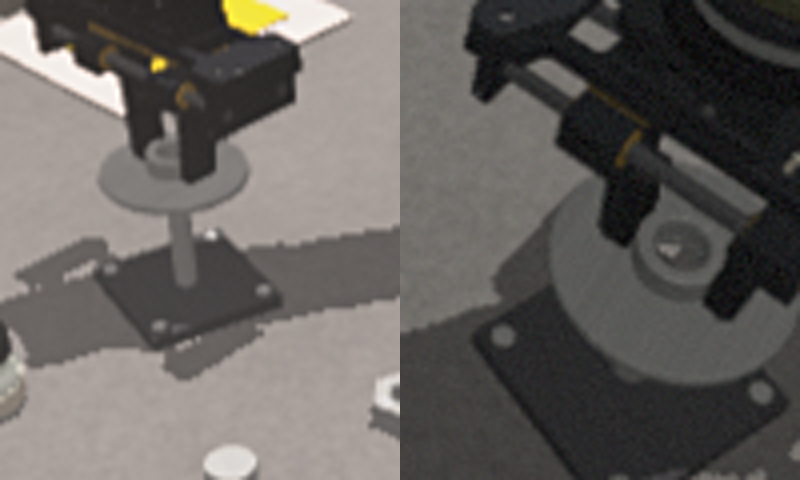

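Flange is above the post in both views. A small correction, then lower over the tip.

Call:
drive_tool:
  steps: [255, 0, -0.14, 0, 0, 0, 0, 255, 0, -0.14, 1, 0, 0, 0, 255, 0, -0.14, 2, 0, 0, 0, 255, 0, -0.14, 2.5, 0, 0, 0, 255, 0, -0.14, 3, 0, 0, 0]

```text
time_s: 8.83
position: [0.457, -0.2989, 0.0714]
tcp_rot: [-3.141, 0.0, 0.002]
contact_force: [-0.3, 0.4, -4.1]
opening: 0.387
```

Call:
drive_tool:
  steps: [255, 0, 0, 0, 0, 0, 0, 255, 0, 0, 0.5, 0, 0, 0, 255, 0, 0, 1, 0, 0, 0, 255, 0, 0, 1.3, 0, 0, 0, 255, 0, 0, 1.3, 0, 0, 0]

```text
time_s: 9.25
position: [0.4573, -0.299, 0.0591]
tcp_rot: [-3.141, 0.0, 0.001]
contact_force: [-0.4, 0.6, -4.7]
opening: 0.394
```

No contact force and the bore is past the taper. Lowering to the base.

Call:
drive_tool:
  steps: [255, 0, 0, 1, 0, 0, 0, 255, 0, 0, 2, 0, 0, 0, 255, 0, 0, 3, 0, 0, 0, 255, 0, 0, 3.5, 0, 0, 0, 255, 0, 0, 3.7, 0, 0, 0]

```text
time_s: 9.67
position: [0.4568, -0.2987, 0.0212]
tcp_rot: [-3.141, 0.0, 0.003]
contact_force: [-0.2, 0.8, -3.1]
opening: 0.394
```

Call:
drive_tool:
  steps: [255, 0, 0, 0, 0, 0, 0, 255, 0, 0, 0.1, 0, 0, 0, 255, 0, 0, 0.2, 0, 0, 0, 255, 0, 0, 0.2, 0, 0, 0]

```text
time_s: 10.0
position: [0.4578, -0.2993, 0.0209]
tcp_rot: [3.141, -0.0, 0.001]
contact_force: [0.5, 0.2, -4.1]
opening: 0.392
```

Call:
drive_tool:
  steps: [255, 0, 0, 0.1, 0, 0, 0, 255, 0, 0, 0.2, 0, 0, 0, 255, 0, 0, 0.2, 0, 0, 0]

```text
time_s: 10.25
position: [0.4578, -0.2993, 0.0196]
tcp_rot: [3.141, -0.0, 0.001]
contact_force: [-1.6, 0.8, 3.5]
opening: 0.393
```

Call:
drive_tool:
  steps: [0, 0, 0, 0, 0, 0, 0, 0, 0, 0, 0, 0, 0, 0, 0, 0, 0, 0, 0, 0, 0, 0, 0, 0, 0, 0, 0, 0, 0, 0, 0, 0, 0, 0, 0]

```text
time_s: 10.67
position: [0.4576, -0.2992, 0.0187]
tcp_rot: [3.141, -0.0, 0.0]
contact_force: [0.1, -0.6, -0.0]
opening: 0.747
```

Call:
drive_tool:
  steps: [0, 0, 0, 0, 0, 0, 0, 0, 0, 0, 0, 0, 0, 0, 0, 0, 0, 0, 0, 0, 0]

```text
time_s: 10.92
position: [0.4576, -0.2992, 0.0187]
tcp_rot: [3.142, -0.0, -0.0]
contact_force: [-0.2, -0.2, -0.1]
opening: 0.975
```

The flange is seated: contact force rose as the TCP reached 0.0196, and it was released there. Rising and going to the wheel.

Call:
drive_tool:
  steps: [0, 0, 0, -2, 0, 0, 0, 0, 0, 0, -6, 0, 0, 0, 0, 0, 0, -9, 0, 0, 0, 0, 0, 0, -11, 0, 0, 0, 0, 0, 0, -11, 0, 0, 0]

```text
time_s: 11.33
position: [0.4598, -0.3006, 0.1327]
tcp_rot: [3.138, -0.001, 0.011]
contact_force: [0.5, -0.4, 0.5]
opening: 1.002
```

Call:
drive_tool:
  steps: [0, -0.5, -4, 0, 0, 0, 0, 0, -0.5, -8, 0, 0, 0, 0, 0, -0.8, -12, 0, 0, 0, 0, 0, -1, -16, 0, 0, 0, 0, 0, -1.1, -19.8, 0, 0, 0, 0]

```text
time_s: 11.75
position: [0.4455, -0.0992, 0.1281]
tcp_rot: [-3.141, 0.001, 0.002]
contact_force: [0.9, 1.1, 0.2]
opening: 0.999
```

Call:
drive_tool:
  steps: [0, -0.5, -4, 0, 0, 0, 0, 0, -0.5, -8, 0, 0, 0, 0, 0, -0.8, -12, 0, 0, 0, 0, 0, -1, -16, 0, 0, 0, 0, 0, -1.1, -19.8, 0, 0, 0, 0]

```text
time_s: 12.17
position: [0.4346, 0.0989, 0.1281]
tcp_rot: [3.141, 0.001, -0.002]
contact_force: [0.4, -1.5, -1.3]
opening: 1.004
```

Call:
drive_tool:
  steps: [0, -0.5, -4, 0, 0, 0, 0, 0, -0.5, -8, 0, 0, 0, 0, 0, -0.8, -12, 0, 0, 0, 0, 0, -1, -16, 0, 0, 0, 0, 0, -1.1, -19.8, 0, 0, 0, 0]

```text
time_s: 12.58
position: [0.4235, 0.297, 0.1279]
tcp_rot: [3.141, 0.002, -0.002]
contact_force: [0.4, -0.9, 0.3]
opening: 1.001
```

Call:
drive_tool:
  steps: [0, 0, 0, 0, 0, 0, 0, 0, 0, 0, 0, 0, 0, 0, 0, 0, 0, 0, 0, 0, 0, 0, 0, 0, 0, 0, 0, 0, 0, 0, 0, 0, 0, 0, 0]

```text
time_s: 13.0
position: [0.4249, 0.2928, 0.1285]
tcp_rot: [3.14, -0.005, -0.001]
contact_force: [-0.4, -0.3, 0.3]
opening: 0.999
```

```bash
python3 - <<'E'
from h import *
T=pose();print(T[0],T[1].round(4),get_state()['joint_vel'].round(3));im=snap('wrist','w7');np.savez('pics/T7',p=T[0],R=T[1])
print(proj('wrist',[(.443,.294,.016),(.439,.082,.01)],T));b=snap('side','d7')
cv2.imwrite('pics/a7.png',np.hstack([im,cv2.resize(b[220:348,290:386],(288,384),interpolation=2)]))
E
```

```text
[0.42491257 0.29275128 0.12849102] [[ 1.0e+00 -3.0e-03 -5.0e-04]
 [-3.0e-03 -1.0e+00 -1.6e-03]
 [-5.0e-04  1.6e-03 -1.0e+00]] [-0.001 -0.004 -0.007 -0.005 -0.001  0.001 -0.001]
[[255.09856534 164.70841877]
 [480.07357505 167.83806816]]
```

View pics/a7.png

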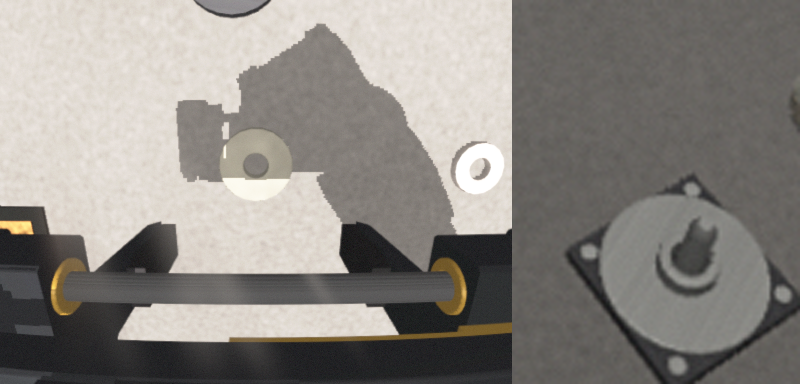

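The flange lies flat on the stand. The wheel bore is at (256,165) and predicted to 1 px, and the spacer at (479,168) also fits. Descending on the wheel.

Call:
drive_tool:
  steps: [0, 1.8, -0.14, 3, 0, 0, 0, 0, 1.8, -0.14, 6, 0, 0, 0, 0, 1.8, -0.14, 9, 0, 0, 0, 0, 1.8, -0.14, 10, 0, 0, 0, 0, 1.8, -0.14, 10, 0, 0, 0]

```text
time_s: 13.52
position: [0.4414, 0.2947, 0.0267]
tcp_rot: [3.139, -0.002, -0.006]
contact_force: [0.0, -0.9, -0.5]
opening: 1.002
```

Call:
drive_tool:
  steps: [0, 0, 0, 0, 0, 0, 0, 0, 0, 0, 0, 0, 0, 0, 0, 0, 0, 0, 0, 0, 0, 0, 0, 0, 0, 0, 0, 0]

```text
time_s: 13.85
position: [0.4434, 0.2968, 0.0301]
tcp_rot: [-3.14, 0.0, -0.003]
contact_force: [0.2, -0.5, 0.4]
opening: 1.002
```

Call:
drive_tool:
  steps: [0, 0, 0.22, 1, 0, 0, 0, 0, 0, 0.22, 2, 0, 0, 0, 0, 0, 0.22, 2.5, 0, 0, 0, 0, 0, 0.22, 2.5, 0, 0, 0]

```text
time_s: 14.18
position: [0.4418, 0.2934, 0.0021]
tcp_rot: [3.14, -0.0, -0.004]
contact_force: [-1.1, 0.2, -0.1]
opening: 0.998
```

Call:
drive_tool:
  steps: [255, 0, 0, 0, 0, 0, 0, 255, 0, 0, 0, 0, 0, 0, 255, 0, 0, 0, 0, 0, 0, 255, 0, 0, 0, 0, 0, 0, 255, 0, 0, 0, 0, 0, 0]

```text
time_s: 14.6
position: [0.4428, 0.2942, 0.0039]
tcp_rot: [-3.141, 0.0, -0.001]
contact_force: [0.5, 0.9, 0.4]
opening: 0.731
```

Call:
drive_tool:
  steps: [255, 0, 0, 0, 0, 0, 0, 255, 0, 0, 0, 0, 0, 0, 255, 0, 0, 0, 0, 0, 0]

```text
time_s: 14.85
position: [0.4428, 0.2942, 0.0039]
tcp_rot: [-3.141, 0.0, -0.001]
contact_force: [-0.0, 0.8, 0.6]
opening: 0.73
```

Gripped (opening matches 66 mm). Lift and carry to the stand.

Call:
drive_tool:
  steps: [255, 0, 0, -1, 0, 0, 0, 255, 0, 0, -3, 0, 0, 0, 255, 0, 0, -6, 0, 0, 0, 255, 0, 0, -9, 0, 0, 0, 255, 0, 0, -12, 0, 0, 0]

```text
time_s: 15.27
position: [0.4421, 0.2935, 0.1253]
tcp_rot: [3.141, -0.001, -0.001]
contact_force: [0.3, 0.4, -1.1]
opening: 0.733
```

Call:
drive_tool:
  steps: [255, 0, 2, 0, 0, 0, 0, 255, 0, 5, 0, 0, 0, 0, 255, 0.3, 8, 0, 0, 0, 0, 255, 0.4, 11.5, 0, 0, 0, 0, 255, 0.4, 15, 0, 0, 0, 0]

```text
time_s: 15.68
position: [0.4466, 0.1429, 0.1244]
tcp_rot: [-3.141, -0.001, -0.001]
contact_force: [0.8, -0.8, -1.5]
opening: 0.728
```

Call:
drive_tool:
  steps: [255, 0, 3, 0, 0, 0, 0, 255, 0, 6, 0, 0, 0, 0, 255, 0.3, 9, 0, 0, 0, 0, 255, 0.4, 12, 0, 0, 0, 0, 255, 0.4, 15, 0, 0, 0, 0]

```text
time_s: 16.1
position: [0.4506, -0.0076, 0.1243]
tcp_rot: [3.141, -0.0, 0.001]
contact_force: [1.1, -0.7, -1.4]
opening: 0.731
```

Call:
drive_tool:
  steps: [255, 0, 3, 0, 0, 0, 0, 255, 0, 6, 0, 0, 0, 0, 255, 0.3, 9, 0, 0, 0, 0, 255, 0.4, 12, 0, 0, 0, 0, 255, 0.4, 15, 0, 0, 0, 0]

```text
time_s: 16.52
position: [0.4543, -0.1577, 0.1243]
tcp_rot: [3.141, -0.001, 0.0]
contact_force: [0.9, 0.1, -1.7]
opening: 0.736
```

Call:
drive_tool:
  steps: [255, 0, 3, 0, 0, 0, 0, 255, 0, 6, 0, 0, 0, 0, 255, 0.3, 9, 0, 0, 0, 0, 255, 0.4, 12, 0, 0, 0, 0, 255, 0.4, 14, 0, 0, 0, 0]

```text
time_s: 16.93
position: [0.4577, -0.2999, 0.1244]
tcp_rot: [3.139, -0.006, 0.0]
contact_force: [-0.4, -0.6, -1.4]
opening: 0.733
```

Call:
drive_tool:
  steps: [255, 0, 0, 0, 0, 0, 0, 255, 0, 0, 0, 0, 0, 0, 255, 0, 0, 0, 0, 0, 0, 255, 0, 0, 0, 0, 0, 0, 255, 0, 0, 0, 0, 0, 0]

```text
time_s: 17.35
position: [0.4588, -0.2944, 0.1239]
tcp_rot: [-3.141, -0.003, 0.0]
contact_force: [0.3, 0.0, -1.6]
opening: 0.728
```

Call:
drive_tool:
  steps: [255, 0, 0, 0, 0, 0, 0, 255, 0, 0, 0, 0, 0, 0, 255, 0, 0, 0, 0, 0, 0]

```text
time_s: 17.6
position: [0.4587, -0.2955, 0.1237]
tcp_rot: [-3.142, -0.001, 0.0]
contact_force: [-0.3, 0.0, -2.7]
opening: 0.732
```

```bash
python3 - <<'E'
from h import *
T=pose();print(T[0],T[1].round(4),get_state()['joint_vel'].round(3));im=snap('wrist','w8');np.savez('pics/T8',p=T[0],R=T[1])
print(proj('wrist',[T[0]+[0,0,-.0039+.016],T[0]+[0,0,-.0039],(.4578,-.2993,.072)],T))
cv2.imwrite('pics/w8z.png',cv2.resize(im[190:290,180:340],None,fx=4,fy=4,interpolation=2))
E
```

```text
[ 0.45865887 -0.29552251  0.12374035] [[ 1.e+00  6.e-04 -1.e-04]
 [ 6.e-04 -1.e+00  1.e-04]
 [-1.e-04 -1.e-04 -1.e+00]] [ 0.007  0.003  0.002 -0.003 -0.001 -0.001  0.001]
[[255.79874287 249.56587105]
 [256.01595808 235.90118633]
 [261.87907417 208.15411139]]
```

View pics/w8z.png

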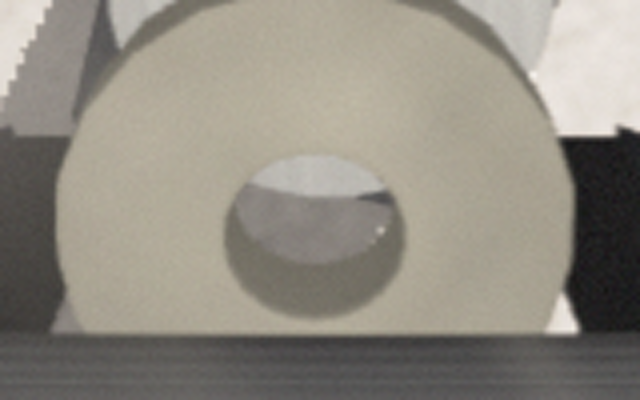

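The held bore is at (258.6,249.3), the same small camera bias as the flange, so it's centred in the grip. Correct and lower.

Call:
drive_tool:
  steps: [255, -0.07, 0.38, 0, 0, 0, 0, 255, -0.07, 0.38, 0.7, 0, 0, 0, 255, -0.07, 0.38, 1.4, 0, 0, 0, 255, -0.07, 0.38, 2, 0, 0, 0, 255, -0.07, 0.38, 2.5, 0, 0, 0]

```text
time_s: 18.07
position: [0.4574, -0.2995, 0.0976]
tcp_rot: [-3.141, 0.0, 0.002]
contact_force: [0.3, -0.8, -1.0]
opening: 0.731
```

Call:
drive_tool:
  steps: [255, 0, 0, 0, 0, 0, 0, 255, 0, 0, 0, 0, 0, 0, 255, 0, 0, 0, 0, 0, 0, 255, 0, 0, 0, 0, 0, 0, 255, 0, 0, 0, 0, 0, 0]

```text
time_s: 18.48
position: [0.4581, -0.2999, 0.099]
tcp_rot: [3.141, -0.0, 0.001]
contact_force: [0.4, 0.5, -1.0]
opening: 0.736
```

Call:
drive_tool:
  steps: [255, 0, 0, 0.8, 0, 0, 0, 255, 0, 0, 1.6, 0, 0, 0, 255, 0, -0.05, 2.4, 0, 0, 0, 255, 0, -0.05, 3.2, 0, 0, 0, 255, 0, -0.05, 4, 0, 0, 0]

```text
time_s: 18.9
position: [0.4576, -0.299, 0.0575]
tcp_rot: [-3.141, 0.0, 0.001]
contact_force: [-0.2, 0.8, -2.0]
opening: 0.732
```

Call:
drive_tool:
  steps: [255, 0, 0, 0.5, 0, 0, 0, 255, 0, 0, 1, 0, 0, 0, 255, 0, 0, 1.5, 0, 0, 0, 255, 0, 0, 1.9, 0, 0, 0, 255, 0, 0, 1.9, 0, 0, 0]

```text
time_s: 19.32
position: [0.4576, -0.2991, 0.039]
tcp_rot: [-3.141, 0.0, 0.001]
contact_force: [-0.4, 0.1, -0.3]
opening: 0.733
```

Call:
drive_tool:
  steps: [255, 0, 0, 0, 0, 0, 0, 255, 0, 0, 0, 0, 0, 0, 255, 0, 0, 0, 0, 0, 0]

```text
time_s: 19.57
position: [0.4581, -0.2994, 0.0401]
tcp_rot: [3.141, -0.0, 0.001]
contact_force: [0.3, 0.2, -0.7]
opening: 0.731
```

Underside at about 36 mm; 4 mm more to reach the hub, then release and rise.

Call:
drive_tool:
  steps: [255, 0, 0, 0.15, 0, 0, 0, 255, 0, 0, 0.3, 0, 0, 0, 255, 0, 0, 0.42, 0, 0, 0, 255, 0, 0, 0.42, 0, 0, 0]

```text
time_s: 19.9
position: [0.4579, -0.2993, 0.0358]
tcp_rot: [3.141, -0.0, 0.0]
contact_force: [-1.1, -0.3, 2.4]
opening: 0.733
```

Call:
drive_tool:
  steps: [0, 0, 0, 0, 0, 0, 0, 0, 0, 0, 0, 0, 0, 0, 0, 0, 0, 0, 0, 0, 0, 0, 0, 0, 0, 0, 0, 0, 0, 0, 0, 0, 0, 0, 0]

```text
time_s: 20.32
position: [0.4579, -0.2993, 0.0355]
tcp_rot: [3.142, -0.0, 0.0]
contact_force: [-0.1, -0.1, -0.2]
opening: 1.002
```

Call:
drive_tool:
  steps: [0, 0, 0, -2, 0, 0, 0, 0, 0, 0, -5, 0, 0, 0, 0, 0, 0, -7, 0, 0, 0, 0, 0, 0, -9, 0, 0, 0, 0, 0, 0, -9, 0, 0, 0]

```text
time_s: 20.73
position: [0.4598, -0.3005, 0.1289]
tcp_rot: [3.138, -0.001, 0.009]
contact_force: [0.4, -0.2, -0.6]
opening: 0.999
```

Call:
drive_tool:
  steps: [0, 0, -4, 0, 0, 0, 0, 0, 0, -8, 0, 0, 0, 0, 0, 0, -12, 0, 0, 0, 0, 0, -1.5, -16, 0, 0, 0, 0, 0, -1.5, -19.2, 0, 0, 0, 0]

```text
time_s: 21.15
position: [0.4395, -0.1047, 0.1248]
tcp_rot: [-3.141, -0.001, 0.007]
contact_force: [0.2, 0.1, 0.1]
opening: 1.001
```

Call:
drive_tool:
  steps: [0, 0, -4, 0, 0, 0, 0, 0, 0, -8, 0, 0, 0, 0, 0, 0, -12, 0, 0, 0, 0, 0, -1.5, -16, 0, 0, 0, 0, 0, -2, -19.2, 0, 0, 0, 0]

```text
time_s: 21.57
position: [0.4208, 0.0873, 0.1248]
tcp_rot: [3.141, 0.003, -0.004]
contact_force: [0.5, -0.4, -0.0]
opening: 1.001
```

Call:
drive_tool:
  steps: [0, 0, 0, 0, 0, 0, 0, 0, 0, 0, 0, 0, 0, 0, 0, 0, 0, 0, 0, 0, 0, 0, 0, 0, 0, 0, 0, 0, 0, 0, 0, 0, 0, 0, 0]

```text
time_s: 21.98
position: [0.4232, 0.0829, 0.1254]
tcp_rot: [3.141, -0.006, 0.0]
contact_force: [0.3, -0.9, 0.8]
opening: 1.0
```

Call:
drive_tool:
  steps: [0, 0, 0, 0, 0, 0, 0, 0, 0, 0, 0, 0, 0, 0, 0, 0, 0, 0, 0, 0, 0]

```text
time_s: 22.23
position: [0.4231, 0.0841, 0.1255]
tcp_rot: [3.141, -0.003, 0.0]
contact_force: [-0.6, 0.1, -0.6]
opening: 1.002
```

```bash
python3 - <<'E'
from h import *
T=pose();print(T[0],T[1].round(4),get_state()['joint_vel'].round(3));im=snap('wrist','w9');np.savez('pics/T9',p=T[0],R=T[1])
print(proj('wrist',[(.439,.082,.01),(.4535,-.095,.018)],T));b=snap('side','d9')
N=cv2.resize(im[80:240,360:512],(288,303),interpolation=2)
D=np.vstack([cv2.resize(b[220:348,290:386],(288,384),interpolation=2)])
cv2.imwrite('pics/a9.png',np.hstack([im,D]))
E
```

```text
[0.42308585 0.08409062 0.12552526] [[ 1.0e+00 -1.6e-03  2.0e-04]
 [-1.6e-03 -1.0e+00 -1.0e-04]
 [ 2.0e-04  1.0e-04 -1.0e+00]] [-0.007 -0.001 -0.003 -0.001  0.002  0.     0.   ]
[[259.11199412 166.52134677]
 [459.5076253  152.55022148]]
```

View pics/a9.png

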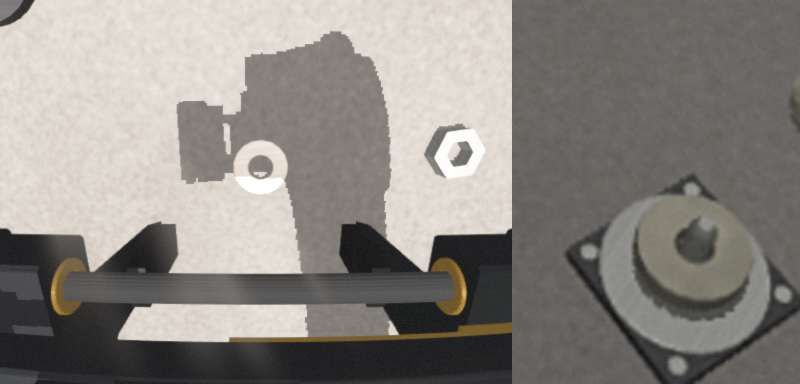

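The wheel lies flat on the hub. The spacer centre is at (261,167), as expected at (0.4387, 0.082), and the nut at (459,153). Descending on the spacer.

Call:
drive_tool:
  steps: [0, 1.56, 0.2, 3, 0, 0, 0, 0, 1.56, 0.2, 6, 0, 0, 0, 0, 1.56, 0.2, 9, 0, 0, 0, 0, 1.56, 0.2, 10, 0, 0, 0, 0, 1.56, 0.2, 10, 0, 0, 0]

```text
time_s: 22.75
position: [0.4423, 0.0835, 0.0266]
tcp_rot: [3.139, -0.001, -0.017]
contact_force: [0.1, 0.7, 1.6]
opening: 1.0
```

Call:
drive_tool:
  steps: [0, 0, 0, 0, 0, 0, 0, 0, 0, 0, 0, 0, 0, 0, 0, 0, 0, 0, 0, 0, 0, 0, 0, 0, 0, 0, 0, 0, 0, 0, 0, 0, 0, 0, 0]

```text
time_s: 23.17
position: [0.4429, 0.0835, 0.0294]
tcp_rot: [3.14, -0.001, -0.011]
contact_force: [0.1, -0.2, -0.0]
opening: 0.997
```

Call:
drive_tool:
  steps: [0, 0, 0, 0, 0, 0, 0, 0, 0, 0, 0, 0, 0, 0, 0, 0, 0, 0, 0, 0, 0]

```text
time_s: 23.42
position: [0.4427, 0.0835, 0.0291]
tcp_rot: [3.14, -0.0, -0.012]
contact_force: [0.1, 0.3, 0.2]
opening: 1.0
```

```bash
python3 - <<'E'
from h import *
T=pose();print(T[0],get_state()['joint_vel'].round(3))
q=np.load('pics/T9.npz');T=(q['p'],q['R'])
im=cv2.imread('pics/w9.png')[115:190,415:495]
im=cv2.resize(im,None,fx=8,fy=8,interpolation=2);cv2.imwrite('pics/nut.png',im)
g=(cv2.cvtColor(im,6)>235).astype(np.uint8);n,l,st,c=cv2.connectedComponentsWithStats(g)
i=1+np.argmax(st[1:,4]*(np.hypot(*(c[1:]-[360,310]).T)<80));cs=cv2.findContours((l==i).astype(np.uint8),0,2)[0][0]
h=cv2.approxPolyDP(cv2.convexHull(cs),25,True).reshape(-1,2)/8+[415,115]
W=np.array([ray('wrist',p,.018,T)[:2] for p in h]);print(W.round(4),W.mean(0));d=np.diff(np.vstack([W,W[:1]]),axis=0);print(np.hypot(*d.T).round(4),np.degrees(np.arctan2(d[:,1],d[:,0])).round(1))
E
```

```text
[0.44270391 0.08349733 0.02909945] [ 0.001  0.003 -0.001 -0.001  0.005  0.001 -0.004]
[[ 0.4745 -0.1042]
 [ 0.4564 -0.1196]
 [ 0.433  -0.1103]
 [ 0.4301 -0.0868]
 [ 0.4485 -0.0728]
 [ 0.4694 -0.0803]] [ 0.45198703 -0.09565063]
[0.0238 0.0253 0.0236 0.0231 0.0223 0.0244] [-139.5  158.3   96.9   37.5  -19.8  -78. ]
```

Call:
drive_tool:
  steps: [0, -0.4, 0.15, 1, 0, 0, 0, 0, -0.4, 0.15, 2, 0, 0, 0, 0, -0.4, 0.15, 2.5, 0, 0, 0, 0, -0.4, 0.15, 2.5, 0, 0, 0, 0, -0.4, 0.15, 2.5, 0, 0, 0]

```text
time_s: 23.83
position: [0.4448, 0.0829, 0.0088]
tcp_rot: [3.138, -0.009, -0.032]
contact_force: [-0.5, 0.4, 0.7]
opening: 0.996
```

Call:
drive_tool:
  steps: [0, 0, 0, 0, 0, 0, 0, 0, 0, 0, 0, 0, 0, 0, 0, 0, 0, 0, 0, 0, 0]

```text
time_s: 24.08
position: [0.445, 0.083, 0.0094]
tcp_rot: [3.138, -0.005, -0.031]
contact_force: [-0.7, 0.4, -0.1]
opening: 0.999
```

```bash
python3 - <<'E'
from h import *
T=pose();s=get_state();print(T[0],T[1].round(4),s['joint_positions'].round(3),s['contact_force'])
E
```

```text
[0.44499566 0.08296572 0.00940857] [[ 0.9998 -0.0028 -0.0197]
 [-0.0029 -1.     -0.0037]
 [-0.0197  0.0038 -0.9998]] [-0.259  0.936 -0.041  2.195  0.797  0.043 -2.655] [-0.72075995  0.38395853 -0.14048499]
```

The arm stalls here because joint 7 (−2.655) and joint 6 (0.043) are at their limits, tilting the tool slightly. I'll rise and turn the tool by −2.775 rad to yaw 159°, which also suits the nut's flats (edges at 39° mod 60°). That frees both joints.

Call:
drive_tool:
  steps: [0, 0, 0, -3, 0, 0, 0, 0, 0, 0, -6, 0, 0, 0, 0, 0.5, 0, -9, 0, 0, 0, 0, 1, 0, -10, 0, 0, 0, 0, 1, 0, -10, 0, 0, 0]

```text
time_s: 24.5
position: [0.4593, 0.0837, 0.1114]
tcp_rot: [3.14, -0.005, -0.023]
contact_force: [-0.1, 0.5, -0.7]
opening: 1.002
```

Call:
drive_tool:
  steps: [0, 0, 0, 0, 0, 0, -0.12, 0, 0, 0, 0, 0, 0, -0.24, 0, 0, 0, 0, 0, 0, -0.36, 0, 0, 0, 0, 0, 0, -0.48, 0, 0, 0, 0, 0, 0, -0.6]

```text
time_s: 24.92
position: [0.4559, 0.0832, 0.1078]
tcp_rot: [-2.996, -0.935, 0.036]
contact_force: [-0.8, -0.3, 0.4]
opening: 0.997
```

Call:
drive_tool:
  steps: [0, 0, 0, 0, 0, 0, -0.12, 0, 0, 0, 0, 0, 0, -0.24, 0, 0, 0, 0, 0, 0, -0.36, 0, 0, 0, 0, 0, 0, -0.48, 0, 0, 0, 0, 0, 0, -0.6]

```text
time_s: 25.33
position: [0.4557, 0.0832, 0.1077]
tcp_rot: [-2.58, -1.775, 0.033]
contact_force: [-0.3, 0.0, -0.6]
opening: 1.003
```

Call:
drive_tool:
  steps: [0, 0, 0, 0, 0, 0, -0.12, 0, 0, 0, 0, 0, 0, -0.24, 0, 0, 0, 0, 0, 0, -0.36, 0, 0, 0, 0, 0, 0, -0.48, 0, 0, 0, 0, 0, 0, -0.6]

```text
time_s: 25.75
position: [0.4556, 0.0832, 0.1076]
tcp_rot: [-1.936, -2.454, 0.028]
contact_force: [-0.8, 0.1, 1.1]
opening: 0.998
```

Call:
drive_tool:
  steps: [0, 0, 0, 0, 0, 0, -0.12, 0, 0, 0, 0, 0, 0, -0.24, 0, 0, 0, 0, 0, 0, -0.36, 0, 0, 0, 0, 0, 0, -0.48, 0, 0, 0, 0, 0, 0, -0.6]

```text
time_s: 26.17
position: [0.4556, 0.0832, 0.1075]
tcp_rot: [-1.123, -2.912, 0.019]
contact_force: [0.2, -0.0, 0.6]
opening: 1.002
```

Call:
drive_tool:
  steps: [0, 0, 0, 0, 0, 0, -0.12, 0, 0, 0, 0, 0, 0, -0.24, 0, 0, 0, 0, 0, 0, -0.375, 0, 0, 0, 0, 0, 0, -0.375, 0, 0, 0, 0, 0, 0, -0.375]

```text
time_s: 26.58
position: [0.4559, 0.0833, 0.1078]
tcp_rot: [-0.573, -3.067, 0.012]
contact_force: [0.4, -0.8, -1.0]
opening: 1.001
```

Call:
drive_tool:
  steps: [0, 0, 0, 0, 0, 0, 0, 0, 0, 0, 0, 0, 0, 0, 0, 0, 0, 0, 0, 0, 0, 0, 0, 0, 0, 0, 0, 0, 0, 0, 0, 0, 0, 0, 0]

```text
time_s: 27.0
position: [0.4571, 0.0834, 0.1089]
tcp_rot: [-0.57, -3.07, 0.012]
contact_force: [0.1, 0.1, 0.2]
opening: 0.998
```

```bash
cat >> h.py <<'E'
def rep(tgt=None):
    s=get_state();p,R=pose();print('t',s['time_s'],p.round(4),'yaw',np.degrees(np.arctan2(R[1,0],R[0,0])).round(2),'zax',R[:,2].round(4),'q',s['joint_positions'].round(2),'qd',np.abs(s['joint_vel']).max().round(3),'F',s['contact_force'].round(1))
    if tgt is not None: print('tool shift cm',(R.T@(np.array(tgt)-p)*100).round(2))
E
python3 -c "
from h import *
rep((.4387,.082,.0035));T=pose();np.savez('pics/T10',p=T[0],R=T[1]);snap('wrist','w10')
print(proj('wrist',[(.4387,.082,.01),(.4535,-.095,.018)],T))"
```

```text
t 27.0 [0.4571 0.0834 0.1089] yaw 158.96 zax [-0.0199 -0.0038 -0.9998] q [ 0.31  0.94 -1.03  2.11  1.14  0.86 -0.24] qd 0.003 F [0.1 0.1 0.2]
tool shift cm [ 1.48 -0.67 10.57]
[[251.88664924 172.69630011]
 [ 77.39183287 257.6366625 ]]
```

View pics/w10.png

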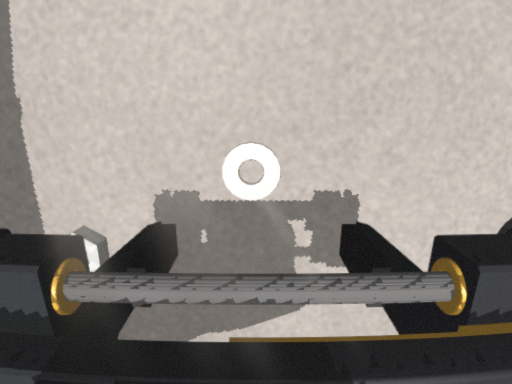

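Joints are freed (j6 0.86, j7 −0.24), and the spacer is at (251,171.5), within 1 px. Removing the residual tilt and descending.

Call:
drive_tool:
  steps: [0, 1.5, -0.79, 2, -0.0107, -0.0172, 0, 0, 1.5, -0.79, 4, -0.0107, -0.0172, 0, 0, 1.5, -0.79, 6, -0.0107, -0.0172, 0, 0, 1.5, -0.79, 8, -0.0107, -0.0172, 0, 0, 1.5, -0.79, 8, -0.0107, -0.0172, 0]

```text
time_s: 27.47
position: [0.4372, 0.0802, 0.0267]
tcp_rot: [-0.573, -3.085, 0.004]
contact_force: [-0.8, -0.9, -0.3]
opening: 1.002
```

Call:
drive_tool:
  steps: [0, 0, 0, 0, 0, 0, 0, 0, 0, 0, 0, 0, 0, 0, 0, 0, 0, 0, 0, 0, 0, 0, 0, 0, 0, 0, 0, 0, 0, 0, 0, 0, 0, 0, 0]

```text
time_s: 27.88
position: [0.4391, 0.0812, 0.03]
tcp_rot: [0.573, 3.088, 0.001]
contact_force: [0.2, 0.5, -0.3]
opening: 1.001
```

```bash
python3 -c "
from h import *
rep((.438,.081,.0035))"
```

```text
t 27.8833 [0.4391 0.0812 0.03  ] yaw 158.99 zax [ 1.3e-03  4.0e-04 -1.0e+00] q [ 0.24  1.06 -0.92  2.21  1.46  0.77 -0.54] qd 0.006 F [ 0.2  0.5 -0.3]
tool shift cm [ 0.1  -0.06  2.65]
```

Call:
drive_tool:
  steps: [0, 0.1, -0.06, 1, 0, 0, 0, 0, 0.1, -0.06, 2, 0, 0, 0, 0, 0.1, -0.06, 2.6, 0, 0, 0, 0, 0.1, -0.06, 2.6, 0, 0, 0, 0, 0.1, -0.06, 2.6, 0, 0, 0]

```text
time_s: 28.3
position: [0.4374, 0.0809, 0.0033]
tcp_rot: [-0.572, -3.088, -0.0]
contact_force: [0.5, -0.2, -0.2]
opening: 1.004
```

Call:
drive_tool:
  steps: [255, 0, 0, 0, 0, 0, 0, 255, 0, 0, 0, 0, 0, 0, 255, 0, 0, 0, 0, 0, 0, 255, 0, 0, 0, 0, 0, 0, 255, 0, 0, 0, 0, 0, 0]

```text
time_s: 28.72
position: [0.4376, 0.0809, 0.0034]
tcp_rot: [0.572, 3.089, 0.0]
contact_force: [0.3, 0.1, 0.1]
opening: 0.646
```

Call:
drive_tool:
  steps: [255, 0, 0, 0, 0, 0, 0, 255, 0, 0, 0, 0, 0, 0, 255, 0, 0, 0, 0, 0, 0, 255, 0, 0, 0, 0, 0, 0]

```text
time_s: 29.05
position: [0.4375, 0.0809, 0.0033]
tcp_rot: [0.572, 3.089, 0.0]
contact_force: [-0.3, -0.6, 1.8]
opening: 0.551
```

Gripped the spacer (48.5 mm reading). Lift and carry.

Call:
drive_tool:
  steps: [255, 0, 0, -1, 0, 0, 0, 255, 0, 0, -3, 0, 0, 0, 255, 0, 0, -6, 0, 0, 0, 255, 0, 0, -9, 0, 0, 0, 255, 0, 0, -12, 0, 0, 0]

```text
time_s: 29.47
position: [0.4368, 0.0808, 0.1242]
tcp_rot: [-0.571, -3.088, 0.001]
contact_force: [0.4, -0.2, -0.3]
opening: 0.547
```

Call:
drive_tool:
  steps: [255, -0.7, -1.5, 0, 0, 0, 0, 255, -1.7, -3.8, 0, 0, 0, 0, 255, -2.8, -6.3, 0, 0, 0, 0, 255, -4, -9, 0, 0, 0, 0, 255, -5.2, -11.6, 0, 0, 0, 0]

```text
time_s: 29.88
position: [0.444, -0.0475, 0.1231]
tcp_rot: [-0.571, -3.089, 0.001]
contact_force: [0.4, -0.9, -0.6]
opening: 0.551
```

Call:
drive_tool:
  steps: [255, -1, -2.3, 0, 0, 0, 0, 255, -2, -4.6, 0, 0, 0, 0, 255, -3.1, -6.9, 0, 0, 0, 0, 255, -4.1, -9.2, 0, 0, 0, 0, 255, -5.2, -11.6, 0, 0, 0, 0]

```text
time_s: 30.3
position: [0.4508, -0.1742, 0.1229]
tcp_rot: [-0.572, -3.088, -0.0]
contact_force: [0.9, -0.2, -0.7]
opening: 0.548
```

Call:
drive_tool:
  steps: [255, -1, -2.3, 0, 0, 0, 0, 255, -2, -4.6, 0, 0, 0, 0, 255, -3.1, -6.9, 0, 0, 0, 0, 255, -4.2, -9.5, 0, 0, 0, 0, 255, -5.1, -11.6, 0, 0, 0, 0]

```text
time_s: 30.72
position: [0.4566, -0.3019, 0.1226]
tcp_rot: [-0.575, -3.087, 0.001]
contact_force: [0.6, 0.2, -0.1]
opening: 0.55
```

Call:
drive_tool:
  steps: [255, 0, 0, 0, 0, 0, 0, 255, 0, 0, 0, 0, 0, 0, 255, 0, 0, 0, 0, 0, 0, 255, 0, 0, 0, 0, 0, 0, 255, 0, 0, 0, 0, 0, 0]

```text
time_s: 31.13
position: [0.4576, -0.2982, 0.1233]
tcp_rot: [-0.569, -3.089, -0.001]
contact_force: [0.1, 0.2, -0.5]
opening: 0.549
```

Call:
drive_tool:
  steps: [255, 0, 0, 0, 0, 0, 0, 255, 0, 0, 0, 0, 0, 0, 255, 0, 0, 0, 0, 0, 0, 255, 0, 0, 0, 0, 0, 0]

```text
time_s: 31.47
position: [0.4575, -0.2994, 0.1231]
tcp_rot: [-0.572, -3.089, -0.0]
contact_force: [0.5, 0.3, -0.1]
opening: 0.549
```

```bash
python3 -c "
from h import *
rep((.458,-.2993,.07));T=pose();np.savez('pics/T11',p=T[0],R=T[1]);im=snap('wrist','w11')
print(proj('wrist',[T[0]+[0,0,-.0033+.01],(.458,-.2993,.072)],T))
g=cv2.resize(im[150:300,170:345],None,fx=4,fy=4,interpolation=2);cv2.imwrite('pics/w11z.png',g)"
```

```text
t 31.4667 [ 0.4575 -0.2994  0.1231] yaw 159.02 zax [-2.e-04  1.e-04 -1.e+00] q [ 1.05  0.97 -1.03  1.88  1.04  0.95  0.72] qd 0.002 F [ 0.5  0.3 -0.1]
tool shift cm [-0.04  0.03  5.31]
[[261.01733048 246.3896526 ]
 [260.74017358 209.27689904]]
```

View pics/w11z.png

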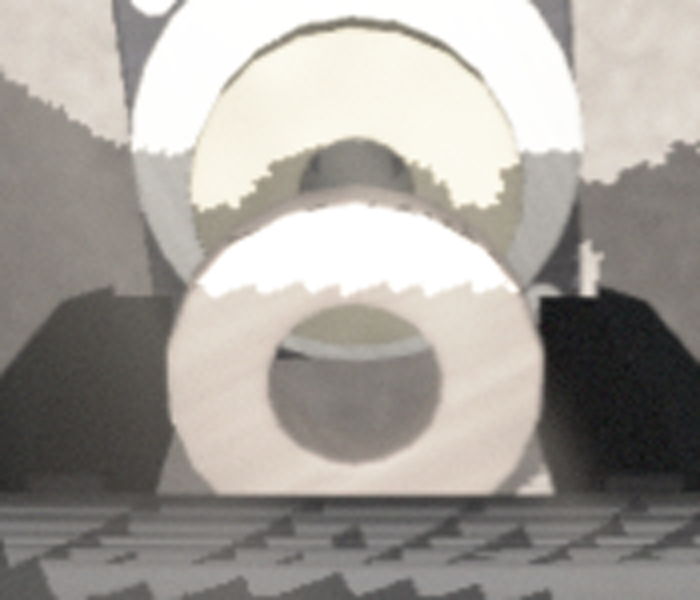

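The held spacer's bore, the wheel and the post line up laterally within 1 px, all at u ≈ 258.6–259.2. Lowering over the tip.

Call:
drive_tool:
  steps: [255, -0.04, 0.03, 0.8, 0, 0, 0, 255, -0.04, 0.03, 1.6, 0, 0, 0, 255, -0.04, 0.03, 2.4, 0, 0, 0, 255, -0.04, 0.03, 3.2, 0, 0, 0, 255, -0.04, 0.03, 4, 0, 0, 0]

```text
time_s: 31.93
position: [0.4576, -0.2994, 0.0819]
tcp_rot: [-0.572, -3.088, -0.001]
contact_force: [-0.2, 1.0, -0.1]
opening: 0.549
```

Call:
drive_tool:
  steps: [255, 0, 0, 0.3, 0, 0, 0, 255, 0, 0, 0.6, 0, 0, 0, 255, 0, 0, 0.9, 0, 0, 0, 255, 0, 0, 1.2, 0, 0, 0, 255, 0, 0, 1.5, 0, 0, 0]

```text
time_s: 32.35
position: [0.4581, -0.2995, 0.068]
tcp_rot: [0.573, 3.089, 0.0]
contact_force: [-0.3, -0.5, -1.4]
opening: 0.551
```

Call:
drive_tool:
  steps: [255, 0, 0, 0.3, 0, 0, 0, 255, 0, 0, 0.6, 0, 0, 0, 255, 0, 0, 0.9, 0, 0, 0, 255, 0, 0, 1.2, 0, 0, 0, 255, 0, 0, 1.2, 0, 0, 0]

```text
time_s: 32.77
position: [0.4576, -0.2994, 0.0555]
tcp_rot: [-0.572, -3.088, -0.0]
contact_force: [0.1, -0.5, -0.5]
opening: 0.548
```

Call:
drive_tool:
  steps: [255, 0, 0, 0, 0, 0, 0, 255, 0, 0, 0, 0, 0, 0, 255, 0, 0, 0, 0, 0, 0, 255, 0, 0, 0, 0, 0, 0]

```text
time_s: 33.1
position: [0.458, -0.2995, 0.0563]
tcp_rot: [0.572, 3.089, 0.0]
contact_force: [0.1, -0.8, -0.5]
opening: 0.547
```

```bash
python3 -c "
from h import *
rep((.458,-.2993,.0513));T=pose()
K,d,R,t=cam('wrist',T);print(cv2.Rodrigues(cv2.Rodrigues(R)[0])[0]-R, np.linalg.norm(R@R.T-np.eye(3)))
q=np.load('pics/T11.npz');M=viewer.camera_params('wrist')['tool_from_camera'];print(np.array(M)[:3,3])"
```

```text
t 33.1 [ 0.458  -0.2995  0.0563] yaw 159.0 zax [ 1.e-04  0.e+00 -1.e+00] q [ 1.01  1.06 -0.95  1.91  1.18  0.87  0.62] qd 0.001 F [ 0.1 -0.8 -0.5]
tool shift cm [0.01 0.01 0.5 ]
[[ 6.10622664e-16  7.77156117e-16  7.52761568e-16]
 [ 8.88178420e-16 -4.99600361e-16  3.33066907e-16]
 [ 4.99600361e-16  5.82867088e-16 -1.33226763e-15]] 4.033234193889712e-15
[ 0.0693685  -0.00132188 -0.14506194]
```

Past the tip, no side force. Lower the last 5 mm, release, rise.

Call:
drive_tool:
  steps: [255, 0, 0, 0.2, 0, 0, 0, 255, 0, 0, 0.4, 0, 0, 0, 255, 0, 0, 0.52, 0, 0, 0, 255, 0, 0, 0.52, 0, 0, 0, 255, 0, 0, 0.52, 0, 0, 0]

```text
time_s: 33.52
position: [0.4579, -0.2995, 0.0513]
tcp_rot: [-0.572, -3.089, 0.001]
contact_force: [-1.4, 0.7, 3.5]
opening: 0.551
```

Call:
drive_tool:
  steps: [0, 0, 0, 0, 0, 0, 0, 0, 0, 0, 0, 0, 0, 0, 0, 0, 0, 0, 0, 0, 0, 0, 0, 0, 0, 0, 0, 0, 0, 0, 0, 0, 0, 0, 0]

```text
time_s: 33.93
position: [0.4579, -0.2994, 0.0507]
tcp_rot: [-0.572, -3.089, -0.0]
contact_force: [0.9, 0.5, -0.3]
opening: 0.908
```

Call:
drive_tool:
  steps: [0, 0, 0, 0, 0, 0, 0, 0, 0, 0, 0, 0, 0, 0, 0, 0, 0, -2, 0, 0, 0, 0, 0, 0, -5, 0, 0, 0, 0, 0, 0, -7, 0, 0, 0]

```text
time_s: 34.35
position: [0.4584, -0.2991, 0.1225]
tcp_rot: [0.572, 3.089, 0.001]
contact_force: [0.9, -0.4, -0.0]
opening: 0.998
```

Spacer released. Now over to the nut. One viewing is left, so I'll measure the nut by code.

Call:
drive_tool:
  steps: [0, 1, 3.5, 0, 0, 0, 0, 0, 2, 7, 0, 0, 0, 0, 0, 3, 11, 0, 0, 0, 0, 0, 4.2, 15, 0, 0, 0, 0, 0, 5.3, 18.9, 0, 0, 0, 0]

```text
time_s: 34.77
position: [0.4761, -0.1023, 0.1211]
tcp_rot: [0.574, 3.089, 0.001]
contact_force: [1.2, -0.1, 0.2]
opening: 0.998
```

Call:
drive_tool:
  steps: [0, 0, 0, 0, 0, 0, 0, 0, 0, 0, 0, 0, 0, 0, 0, 0, 0, 0, 0, 0, 0, 0, 0, 0, 0, 0, 0, 0, 0, 0, 0, 0, 0, 0, 0]

```text
time_s: 35.18
position: [0.4758, -0.1058, 0.1206]
tcp_rot: [-0.577, -3.087, 0.001]
contact_force: [0.6, -0.6, -0.4]
opening: 0.998
```

Call:
drive_tool:
  steps: [0, 0, 0, 0, 0, 0, 0, 0, 0, 0, 0, 0, 0, 0, 0, 0, 0, 0, 0, 0, 0, 0, 0, 0, 0, 0, 0, 0, 0, 0, 0, 0, 0, 0, 0]

```text
time_s: 35.6
position: [0.4762, -0.1042, 0.1209]
tcp_rot: [-0.573, -3.089, -0.0]
contact_force: [-0.8, -0.6, -0.3]
opening: 0.997
```

```bash
python3 -c "
from h import *
rep((.453,-.095,.006));T=pose();np.savez('pics/T12',p=T[0],R=T[1]);im=snap('wrist','w12');snap('side','d12');snap('scene','s12')
u=proj('wrist',[(.453,-.095,.018)],T)[0];print(u)
x,y=(u-45).astype(int);im=cv2.resize(im[y:y+90,x:x+90],None,fx=6,fy=6,interpolation=2);g=cv2.cvtColor(im,6)
for th in(175,190,205,220,235):
  n,l,st,c=cv2.connectedComponentsWithStats((g>th).astype(np.uint8))
  for i in range(1,n):
    if 15000<st[i,4]<120000:
      cs=max(cv2.findContours((l==i).astype(np.uint8),0,2)[0],key=cv2.contourArea)
      h=cv2.approxPolyDP(cv2.convexHull(cs),14,True).reshape(-1,2)/6+[x,y]
      W=np.array([ray('wrist',p,.018,T)[:2] for p in h]);dd=np.diff(np.vstack([W,W[:1]]),axis=0)
      print(th,st[i],W.mean(0).round(4),np.hypot(*dd.T).round(4),np.degrees(np.arctan2(dd[:,1],dd[:,0])).round(0)%60)
"
```

```text
t 35.6 [ 0.4762 -0.1042  0.1209] yaw 158.98 zax [-2.e-04  2.e-04 -1.e+00] q [ 0.7   0.91 -1.01  2.06  1.09  0.85  0.22] qd 0.005 F [-0.8 -0.6 -0.3]
tool shift cm [ 2.49  0.02 11.49]
[260.26532411 160.24318228]
205 [   54   101   395   345 64503] [ 0.4531 -0.098 ] [0.0172 0.0149 0.0184 0.0295 0.0265 0.0088 0.0258 0.024 ] [53.  0. 38. 57. 41. 47. 34. 39.]
220 [  112   102   309   338 57508] [ 0.4531 -0.096 ] [0.0238 0.0248 0.0233 0.024  0.0239 0.025 ] [39. 36. 38. 38. 40. 37.]
235 [  116   104   303   333 54195] [ 0.4532 -0.0959] [0.0228 0.0247 0.0227 0.0232 0.0239 0.025 ] [38. 36. 38. 39. 40. 37.]
```

The hexagon fits cleanly: all sides about 24 mm, centre (0.4535, −0.095) after bias, edges at 38° mod 60, so the jaws at 69° match the flats. Descending.

Call:
drive_tool:
  steps: [0, 2.44, 0.04, 2, 0, 0, 0.017, 0, 2.44, 0.04, 4.5, 0, 0, 0.017, 0, 2.44, 0.04, 7, 0, 0, 0.017, 0, 2.44, 0.04, 8.5, 0, 0, 0.017, 0, 2.44, 0.04, 8.5, 0, 0, 0.017]

```text
time_s: 36.17
position: [0.452, -0.095, 0.0336]
tcp_rot: [-0.598, -3.08, 0.001]
contact_force: [0.8, -0.0, -0.1]
opening: 0.999
```

Call:
drive_tool:
  steps: [0, 0, 0, 0, 0, 0, 0, 0, 0, 0, 0, 0, 0, 0, 0, 0, 0, 0, 0, 0, 0, 0, 0, 0, 0, 0, 0, 0, 0, 0, 0, 0, 0, 0, 0]

```text
time_s: 36.58
position: [0.454, -0.095, 0.0367]
tcp_rot: [0.599, 3.083, 0.0]
contact_force: [-0.1, -0.7, -0.1]
opening: 1.001
```

```bash
python3 -c "
from h import *
rep((.4535,-.095,.005))"
```

```text
t 36.5833 [ 0.454  -0.095   0.0367] yaw 158.01 zax [ 1.3e-03 -2.0e-04 -1.0e+00] q [ 0.62  1.03 -0.88  2.16  1.39  0.74 -0.07] qd 0.006 F [-0.1 -0.7 -0.1]
tool shift cm [ 0.06 -0.02  3.17]
```

Call:
drive_tool:
  steps: [0, 0.06, 0, 1, 0, 0, 0, 0, 0.06, 0, 2, 0, 0, 0, 0, 0.06, 0, 3.1, 0, 0, 0, 0, 0.06, 0, 3.1, 0, 0, 0, 0, 0.06, 0, 3.1, 0, 0, 0]

```text
time_s: 37.0
position: [0.4528, -0.0946, 0.005]
tcp_rot: [-0.599, -3.083, -0.0]
contact_force: [0.8, 0.1, 0.5]
opening: 1.001
```

Call:
drive_tool:
  steps: [255, 0, 0, 0, 0, 0, 0, 255, 0, 0, 0, 0, 0, 0, 255, 0, 0, 0, 0, 0, 0, 255, 0, 0, 0, 0, 0, 0, 255, 0, 0, 0, 0, 0, 0]

```text
time_s: 37.42
position: [0.4531, -0.0947, 0.0052]
tcp_rot: [0.599, 3.084, 0.0]
contact_force: [-0.2, 0.9, 0.5]
opening: 0.644
```

Call:
drive_tool:
  steps: [255, 0, 0, 0, 0, 0, 0, 255, 0, 0, 0, 0, 0, 0, 255, 0, 0, 0, 0, 0, 0, 255, 0, 0, 0, 0, 0, 0, 255, 0, 0, 0, 0, 0, 0]

```text
time_s: 37.83
position: [0.453, -0.0947, 0.005]
tcp_rot: [-0.599, -3.084, -0.0]
contact_force: [-0.4, 1.0, 0.9]
opening: 0.476
```

```bash
python3 -c "
from h import *
rep((.458,-.2993,.125));print(get_state()['opening']*88)"
```

```text
t 37.8333 [ 0.453  -0.0947  0.005 ] yaw 158.02 zax [-1.e-04  1.e-04 -1.e+00] q [ 0.6   1.09 -0.85  2.16  1.49  0.73 -0.15] qd 0.002 F [-0.4  1.   0.9]
tool shift cm [ -8.12 -18.79 -12.  ]
41.883854564417206
```

Call:
drive_tool:
  steps: [255, 0, 0, 0, 0, 0, 0, 255, 0, 0, 0, 0, 0, 0, 255, 0, 0, 0, 0, 0, 0, 255, 0, 0, 0, 0, 0, 0]

```text
time_s: 38.17
position: [0.453, -0.0947, 0.005]
tcp_rot: [-0.599, -3.084, -0.0]
contact_force: [-0.4, -0.6, 2.1]
opening: 0.474
```

Call:
drive_tool:
  steps: [255, 0, 0, -1, 0, 0, 0, 255, 0, 0, -3, 0, 0, 0, 255, 0, 0, -6, 0, 0, 0, 255, 0, 0, -9, 0, 0, 0, 255, 0, 0, -12, 0, 0, 0]

```text
time_s: 38.58
position: [0.4523, -0.0945, 0.1258]
tcp_rot: [-0.597, -3.082, -0.0]
contact_force: [0.4, 0.5, -1.0]
opening: 0.475
```

Call:
drive_tool:
  steps: [255, 0, 0, 0, 0, 0, 0, 255, 0, 0, 0, 0, 0, 0, 255, 0, 0, 0, 0, 0, 0]

```text
time_s: 38.83
position: [0.4524, -0.0952, 0.1242]
tcp_rot: [-0.599, -3.083, 0.001]
contact_force: [-0.4, -0.6, -2.5]
opening: 0.473
```

Nut lifted (−1 to −2.5 N, opening 41.7 mm = flats). Carry to the post.

Call:
drive_tool:
  steps: [255, -0.5, -1.2, 0, 0, 0, 0, 255, -1.3, -3, 0, 0, 0, 0, 255, -2.2, -5.1, 0, 0, 0, 0, 255, -3.1, -7.2, 0, 0, 0, 0, 255, -4.06, -9.4, 0, 0, 0, 0]

```text
time_s: 39.25
position: [0.4542, -0.1977, 0.123]
tcp_rot: [-0.596, -3.081, -0.001]
contact_force: [-0.2, 0.2, -1.3]
opening: 0.472
```

Call:
drive_tool:
  steps: [255, -0.9, -2.1, 0, 0, 0, 0, 255, -1.8, -4.2, 0, 0, 0, 0, 255, -2.6, -6.2, 0, 0, 0, 0, 255, -3.4, -8, 0, 0, 0, 0, 255, -4.06, -9.4, 0, 0, 0, 0]

```text
time_s: 39.67
position: [0.4563, -0.3012, 0.1224]
tcp_rot: [-0.601, -3.079, -0.0]
contact_force: [-0.4, 0.4, -1.3]
opening: 0.476
```

Call:
drive_tool:
  steps: [255, 0, 0, 0, 0, 0, 0, 255, 0, 0, 0, 0, 0, 0, 255, 0, 0, 0, 0, 0, 0, 255, 0, 0, 0, 0, 0, 0, 255, 0, 0, 0, 0, 0, 0]

```text
time_s: 40.08
position: [0.458, -0.298, 0.1248]
tcp_rot: [-0.595, -3.084, -0.001]
contact_force: [-0.2, -0.7, -1.2]
opening: 0.47
```

Call:
drive_tool:
  steps: [255, 0, 0, 0, 0, 0, 0, 255, 0, 0, 0, 0, 0, 0, 255, 0, 0, 0, 0, 0, 0, 255, 0, 0, 0, 0, 0, 0]

```text
time_s: 40.42
position: [0.458, -0.2993, 0.125]
tcp_rot: [-0.598, -3.084, 0.0]
contact_force: [-0.7, 0.2, -1.7]
opening: 0.47
```

```bash
python3 -c "
from h import *
rep((.458,-.2993,.1));T=pose();im=snap('wrist','w13')
print(proj('wrist',[T[0]+[0,0,-.005+.018]],T))
g=cv2.GaussianBlur(cv2.cvtColor(im,6),(3,3),0)
np.set_printoptions(linewidth=250)
print(g[248,215:305:2]);print(g[205:275:2,258])"
```

```text
t 40.4167 [ 0.458  -0.2993  0.125 ] yaw 158.04 zax [-1.e-04 -0.e+00 -1.e+00] q [ 1.04  0.95 -1.    1.88  1.02  0.93  0.72] qd 0.003 F [-0.7  0.2 -1.7]
tool shift cm [-0.   0.   2.5]
[[261.12966999 252.16522904]]
[ 93 160 174 175 175 176 176 176 176 176 162 117 115 121 126 130 133 136 134 132 131 130 130 131 132 134 134 129 127 124 118 114 119 158 174 174 174 176 175 175 175 175 165 101  59]
[174 250 254 254 253 253 253 254 254 243 195 185 210 199 161 170 170 140 130 130 131 131 128 126 127 127 115 112 112 116 114 112 111 111  92]
```

The held bore's centre is at u≈258.2 with its upper edge at v≈232, so it's centred in the grip, and the TCP is exactly on target. Lowering.

Call:
drive_tool:
  steps: [255, 0, 0, 0.8, 0, 0, 0, 255, 0, 0, 1.6, 0, 0, 0, 255, 0, 0, 2.4, 0, 0, 0, 255, 0, 0, 3.2, 0, 0, 0, 255, 0, 0, 4, 0, 0, 0]

```text
time_s: 40.88
position: [0.4576, -0.2993, 0.0836]
tcp_rot: [-0.599, -3.083, -0.001]
contact_force: [-0.3, -0.1, -2.0]
opening: 0.475
```

Call:
drive_tool:
  steps: [255, 0, 0, 0.3, 0, 0, 0, 255, 0, 0, 0.6, 0, 0, 0, 255, 0, 0, 0.9, 0, 0, 0, 255, 0, 0, 1.2, 0, 0, 0, 255, 0, 0, 1.5, 0, 0, 0]

```text
time_s: 41.3
position: [0.4582, -0.2994, 0.0699]
tcp_rot: [0.599, 3.084, 0.0]
contact_force: [-0.1, 0.6, -2.1]
opening: 0.473
```

Call:
drive_tool:
  steps: [255, 0, 0, 0, 0, 0, 0, 255, 0, 0, 0, 0, 0, 0, 255, 0, 0, 0, 0, 0, 0, 255, 0, 0, 0, 0, 0, 0]

```text
time_s: 41.63
position: [0.4581, -0.2994, 0.0701]
tcp_rot: [0.599, 3.084, 0.0]
contact_force: [-0.7, -0.0, -0.2]
opening: 0.471
```

Underside at about 65 mm over the tip, no contact. 7 mm more.

Call:
drive_tool:
  steps: [255, 0, 0, 0.2, 0, 0, 0, 255, 0, 0, 0.4, 0, 0, 0, 255, 0, 0, 0.6, 0, 0, 0, 255, 0, 0, 0.73, 0, 0, 0, 255, 0, 0, 0.73, 0, 0, 0]

```text
time_s: 42.05
position: [0.4579, -0.2994, 0.063]
tcp_rot: [-0.599, -3.084, 0.001]
contact_force: [-1.4, 0.6, 4.2]
opening: 0.471
```

Call:
drive_tool:
  steps: [255, 0, 0, 0, 0, 0, 0, 255, 0, 0, 0, 0, 0, 0]

```text
time_s: 42.22
position: [0.4579, -0.2994, 0.063]
tcp_rot: [-0.599, -3.084, 0.001]
contact_force: [-1.9, -0.6, 5.0]
opening: 0.473
```

Seated (TCP 63 mm, +5 N upward). Release and rise.

Call:
drive_tool:
  steps: [0, 0, 0, 0, 0, 0, 0, 0, 0, 0, 0, 0, 0, 0, 0, 0, 0, 0, 0, 0, 0, 0, 0, 0, 0, 0, 0, 0, 0, 0, 0, 0, 0, 0, 0]

```text
time_s: 42.63
position: [0.458, -0.2993, 0.0624]
tcp_rot: [-0.599, -3.084, -0.0]
contact_force: [0.1, -0.1, 0.6]
opening: 0.83
```

Call:
drive_tool:
  steps: [0, 0, 0, 0, 0, 0, 0, 0, 0, 0, 0, 0, 0, 0, 0, 0, 0, -2, 0, 0, 0, 0, 0, 0, -5, 0, 0, 0, 0, 0, 0, -8, 0, 0, 0]

```text
time_s: 43.05
position: [0.4573, -0.2989, 0.1429]
tcp_rot: [-0.598, -3.082, -0.002]
contact_force: [0.1, -0.6, -1.3]
opening: 1.001
```

Call:
drive_tool:
  steps: [0, 0, 4, 0, 0, 0, 0, 0, 0, 8, 0, 0, 0, 0, 0, 0, 12, 0, 0, 0, 0, 0, 0, 16, 0, 0, 0, 0, 0, 0, 16, 0, 0, 0, 0]

```text
time_s: 43.47
position: [0.5218, -0.1406, 0.1446]
tcp_rot: [0.579, 3.083, 0.014]
contact_force: [-0.2, 0.6, 0.6]
opening: 1.003
```

Call:
drive_tool:
  steps: [0, 0, 0, 0, 0, 0, 0, 0, 0, 0, 0, 0, 0, 0, 0, 0, 0, 0, 0, 0, 0, 0, 0, 0, 0, 0, 0, 0, 0, 0, 0, 0, 0, 0, 0]

```text
time_s: 43.88
position: [0.5172, -0.1526, 0.1424]
tcp_rot: [-0.603, -3.083, 0.001]
contact_force: [0.1, -0.0, 0.9]
opening: 0.997
```

```bash
python3 -c "
from h import *
rep();a=snap('scene','s14');b=snap('side','d14')
cv2.imwrite('pics/a14.png',np.hstack([cv2.resize(x,None,fx=4,fy=4,interpolation=2) for x in(a[70:210,130:230],b[220:360,290:390])]))
print(proj('scene',[(.458,-.2993,.076),(.458,-.2993,.058)]),proj('side',[(.458,-.2993,.076),(.458,-.2993,.058)]))"
```

```text
t 43.8833 [ 0.5172 -0.1526  0.1424] yaw 157.88 zax [-8.e-04 -4.e-04 -1.e+00] q [ 0.75  0.91 -1.    1.89  0.98  0.93  0.45] qd 0.005 F [ 0.1 -0.   0.9]
[[194.27784318 120.10628543]
 [194.92066934 125.77313603]] [[354.11684328 293.00176021]
 [351.87484945 298.37301674]]
```

View pics/a14.png

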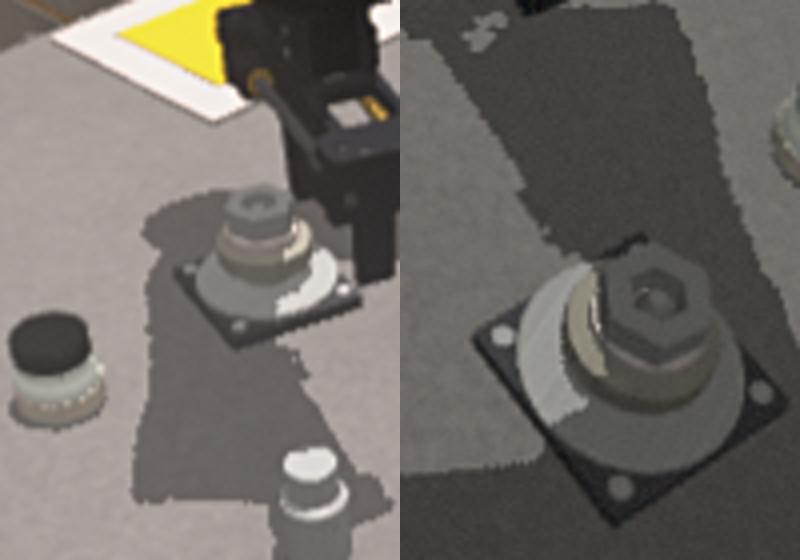

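The full stack of flange, wheel, spacer and nut stands level on the post. The nut's bore is at (195.5,121) in the scene view and (354,294) in the side view, each within about 1.5 px of the seated prediction. Jar and mandrel are upright in place and the gripper is clear. Handing in.

```bash
python3 -c "
from station import workorder
print(workorder.finish_job())"
```

```text
the job is handed in; nothing more can be done
None
```

I built the pack on the stand's post in the required order: flange (hub up), wheel, spacer, nut. I then handed the job in at about 44 s of the 128 s allowed. No verdict was reported.

**Seating:** Each part met an upward contact force of 2.4 to 5 N at its expected height before I released it. The undersides came out at about 12, 32, 48 and 58 mm.

**Last checks:** The final scene and side pictures show all four parts lying flat. The nut's bore is within about 1.5 px of where it should be in both views. The jar and mandrel look upright and in place, judged by eye, and the gripper is clear.

**What went wrong or disagreed:**
- **Spacer approach:** The first try stopped 6 mm above its target height because joints 6 and 7 reached their limits. I rose, turned the tool to 159° and repeated it cleanly.
- **Wrist camera:** Its calibration was off by about 1 to 1.5 mm, so I worked from differences between measurements.
- **Moving pictures:** Early pictures taken while the arm was still settling were off by a few mm, so I let it settle before later measurements.

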